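# Hang the nested bench scoops

## Task

Hang the three scoops on the stand's one hook, nested inside each other with their open fronts the same way as the hook points: the largest first with its handle right back against the post, then the middle one against it, then the smallest. Gently lower each until the hook carries it, and have it slid home against what is behind it before you let go; leave the other things on the table alone.

Things in the scene. Friction and masses are not known exactly. Their poses are not given: they have to be found in the camera images.
- large_scoop_grip (a point): largest of three like scoops: steel tray 92 mm wide, 82 deep, sides 36 high, open on top and in front, upright grey handle 21 wide (y), 10 thick (x) on the back wall; 170 mm high, about 240 g. Site: handle's centre line at the lower edge of the eye at its end, 129 mm above the underside. Grip here with a finger each side (+y, -y) so the eye stays open front and back. z up, -x to the open front.
- middle_scoop_grip (a point): middle of three like scoops: steel tray 74 mm wide, 64 deep, sides 30 high, open on top and in front, upright grey handle 21 wide (y), 10 thick (x) on the back wall; 155 mm high, about 170 g. Site: handle's centre line at the lower edge of the eye at its end, 114 mm above the underside. Grip here with a finger each side (+y, -y) so the eye stays open front and back. z up, -x to the open front.
- small_scoop_grip (a point): smallest of three like scoops: steel tray 56 mm wide, 46 deep, sides 24 high, open on top and in front, upright grey handle 21 wide (y), 10 thick (x) on the back wall; 140 mm high, about 120 g. Site: handle's centre line at the lower edge of the eye at its end, 99 mm above the underside. Grip here with a finger each side (+y, -y) so the eye stays open front and back. z up, -x to the open front.
- large_scoop_eye (a point): upper inner edge of this scoop's eye, 36 mm above its grip point; axes the same. On all three the eye is an upright slot through the handle along x, 13 mm wide, 36 high (side bars 4 mm, top bar 5 mm), closed all round. It hangs from this edge on the hook.
- middle_scoop_eye (a point): upper inner edge of this scoop's eye, 36 mm above its grip point; axes the same. On all three the eye is an upright slot through the handle along x, 13 mm wide, 36 high (side bars 4 mm, top bar 5 mm), closed all round. It hangs from this edge on the hook.
- small_scoop_eye (a point): upper inner edge of this scoop's eye, 36 mm above its grip point; axes the same. On all three the eye is an upright slot through the handle along x, 13 mm wide, 36 high (side bars 4 mm, top bar 5 mm), closed all round. It hangs from this edge on the hook.
- large_scoop_back (a point): large scoop's handle: back face of the spacer rib (10 mm wide, 8 deep, below the eye), 13 mm behind the handle's centre line. The rib meets the post, or the front face (5 mm ahead of the centre line) of the handle behind, so handles hang 18 mm apart. All three alike.
- middle_scoop_back (a point): middle scoop's handle: back face of the spacer rib (10 mm wide, 8 deep, below the eye), 13 mm behind the handle's centre line. The rib meets the post, or the front face (5 mm ahead of the centre line) of the handle behind, so handles hang 18 mm apart. All three alike.
- small_scoop_back (a point): small scoop's handle: back face of the spacer rib (10 mm wide, 8 deep, below the eye), 13 mm behind the handle's centre line. The rib meets the post, or the front face (5 mm ahead of the centre line) of the handle behind, so handles hang 18 mm apart. All three alike.
- stand: fixed hook stand: steel foot plate 150 x 130 x 12 mm, upright aluminium post 18 mm wide (y), 20 deep (x), top 221 mm above the table, with one hook near the top. Origin on the table below the post's front face; the hook points to -x; z up. Never let a scoop press on the hook with more than 12 N, or on post or scoop with more than 20 N.
- hook_root (a point): nominal start of the hook's centre line on the post's front face, 215 mm up; axes as the stand's. The hook is clamped up to 9 mm above or below this; that is not measured: feel for it. It gives 1 mm per 5 N. Round 8 mm bar towards -x, rising 6 mm over 80 mm, then 45 degrees up to a tip centred 85 mm out, 11 mm above the root (rounded, 4 mm more).
- well_plate: bystander: a clear well plate 85 x 127 x 14 mm lying on the table; origin at the centre of its underside; leave it alone
- bottle: bystander: a small white bottle, 42 mm wide, 85 mm high, standing; origin at the centre of its underside; leave it alone
- beaker: bystander: a small beaker, 64 mm wide, 75 mm high, standing; origin at the centre of its underside; leave it alone
- kit_box: fixed bystander: an open white plastic kit box on its red lid, 200 x 310 mm, 97 mm high (things in it reach 142 mm); origin on the table at the middle of its near long side, x pointing across it, away from the robot
Things that resemble listed ones, but are neither listed nor needed, are in the scene too. Leave any green look-alike of the part that bears middle_scoop_grip alone.

How it is judged:
By the outcome, as a careful person would: the job done as asked, in the order asked, and still so for the second after the job is handed in, with the robot touching nothing.
It also fails if it takes over 72 s, if anything falls off the work surface, if the arm or the gripper's body presses on something with over 40 N, if the wrist force passes 120 N, or if a joint passes its speed limit or range.

## Robot

A 6-joint arm with a two-finger parallel gripper is mounted at the origin on the work surface. World frame = base frame: x ahead of the robot, y to its left, z up, the work surface at z = 0. Lengths are in mm, angles in rad, forces in N, time in s.
With the tool pointing down it reaches from about 350 to 775 mm from the base axis. Payload 7.3 kg.
Tool frame: the origin (TCP) lies on the centre line of the jaws, within the pads' length; the fingertips stand 25 mm ahead of it and the grasp point (between the pads) lies 6 mm ahead of it (manip.tips_ahead is the distance from the TCP to the fingertips, in mm); z points along the fingers, y is the direction in which the jaws open and shut (so a half turn about z gives the same grasp; the last joint's range is limited). The gripper opens to 92 mm and grips with 3 to 60 N. Pads are 19 mm wide; open, the fingers measure 130 mm over their backs; the gripper's body (75 mm by 190 mm) begins 47 mm behind the grasp point.
Start: joints at [1.052, 0.342, 1.524, -0, 1.275, -0.146], TCP at [191.204, 488.962, 251.741] pointing down, gripper open.
Joint ranges: [-2.53, 2.53], [-0.77, 2.02], [0.04, 2.7], [-1, 4.14], [0.28, 2.66], [-3.11, 3.11]. Speed limits (rad/s): [2.57, 2.57, 3.14, 3.14, 3.14, 3.14].

## Interface

Orientations are given as [roll, pitch, yaw] about the fixed x, y, z axes, in that order (R = Rz(yaw) Ry(pitch) Rx(roll)).
In Python, from rig import manip gives the robot as it stands.
- The arm moves only by the tool arm_command, never from a script. Its argument "commands" is one flat list of numbers, 4 for each row, row after row: the shift along the tool's x, y, z in cm, then the turn about the tool's z in degrees. A call has 1 to 10 rows; each row is the pose to reach, as a shift and turn from the pose commanded when the call began, along the tool's axes at that moment; what a row does not reach only later rows make up. A row lasts 1/8 s, in which the tool goes at most 62.5 mm and 10.7 degrees, less where a joint would pass 70% of its speed; a pose out of reach is approached as far as the arm can. A call with a gripper value outside its range is refused whole. "jaw" is the finger opening in cm, from 0 to 9.18, set as the call begins (left out, the last holds). The fingers move at their own pace and stop on an object; "grip_force" is the grip in N (left out, the last holds). Time passes only in rows, so rows that repeat a pose let the fingers close. It gives the time, the measured TCP pose, the force and the opening at its end, in the units of the state.
- manip.state(): the state, without advancing time (a new reading comes with each control period).
- manip.capture(name): name is "scene" or "top"; returns the picture (420x560x3 uint8, red, green, blue); there is no depth.
- manip.calibration(name): a dict with "vertical_fov" (degrees; the focal length in pixels is half the picture's height over the tangent of half this angle, whatever the lens; pixels are square), "cx", "cy" (the principal point, pixels), "distortion" ([k1, k2, p1, p2, k3] as OpenCV has them; the pictures are not rectified), "extrinsics" (4x4, takes a point from camera to world coordinates). Camera axes: x right, y up, looking along -z (the intrinsics and any distortion apply to the point x, -y, -z); pixel columns grow to the right and rows downward; lengths in mm; the calibration is good to about 2 mm. A picture is of the moment at which its call begins. calibration takes no time and is no camera call.
- manip.sign_off(): hands the job in, once; it reports no verdict.
The state is a dict: "time_s": time; "qpos": joint angles; "joint_vel": joint speeds; "effort": joint torques, N m; "eef_pos": TCP position; "eef_rot": TCP orientation; "ft_force": force on the tool from outside, world axes, zero at the start; "ft_torque": the same for the moment, N m; "gripper_width": finger opening in mm.
Only numpy, scipy, OpenCV 4.12 (cv2) and the standard library are available. Lean on these libraries where they do the work, as an engineer would, in place of code of your own. Each camera call takes 0.05 s, during which the arm holds its last target.

## Working session

There is one attempt and no reset: what is moved stays moved. The work goes in short steps, Python scripts to look and compute and a tool call to move; the robot and the scene stay as the last step left them, time stands still between calls to the robot, and variables do not carry over. Pictures are saved under pics/ and viewed, and the job is handed in when it is done.

Besides the shell and the picture viewer there is one more tool, called after "Emit:" as name(argument=value, ...) on one line, values as JSON. arm_command: Moves the arm, as the interface text tells. Its arguments: {"type":"object","properties":{"commands":{"type":"array"},"jaw":{"type":"number"},"grip_force":{"type":"number"}},"required":["commands"]}

```bash
mkdir -p pics; ls; python3 - <<'E'
from rig import manip
import cv2,numpy as np
print(manip.state())
for n in("scene","top"):
    c=manip.calibration(n); print(n,{k:(np.round(v,3).tolist() if not isinstance(v,(int,float)) else v) for k,v in c.items()})
    cv2.imwrite(f"pics/{n}0.png",manip.capture(n)[:,:,::-1])
E
```

```text
pics
{'time_s': 0.0, 'qpos': array([ 1.05202927e+00,  3.42706943e-01,  1.52502489e+00, -4.19753406e-06,
        1.27539281e+00, -1.45999308e-01]), 'joint_vel': array([-1.54255071e-04, -3.47199814e-04, -1.51721340e-04,  1.53585420e-04,
        3.74440190e-05,  1.04865146e-03]), 'effort': array([ 4.14915803e-04, -4.31251752e+01, -2.44209212e+01,  7.19240773e-02,
        5.60950523e-02, -1.06978807e-04]), 'eef_pos': array([190.99584934, 488.62602706, 251.05037621]), 'eef_rot': array([-3.14007637e+00, -2.18905099e-04,  2.76882596e+00]), 'ft_force': array([0.54914564, 0.61487745, 0.72423654]), 'ft_torque': array([-0.04281826,  0.02145526,  0.01781766]), 'gripper_width': 91.81810216199696}
scene {'vertical_fov': 46.28142273450428, 'cx': 280.6715930313143, 'cy': 209.39528652535245, 'distortion': [-0.116, 0.0, 0.0, 0.0, 0.0], 'extrinsics': [[-0.754, -0.378, 0.536, 1199.234], [0.656, -0.454, 0.602, 743.197], [0.016, 0.807, 0.591, 857.89], [0.0, 0.0, 0.0, 1.0]]}
top {'vertical_fov': 55.29496855309393, 'cx': 277.96469922176004, 'cy': 208.34689302233537, 'distortion': [-0.113, 0.0, 0.0, 0.0, 0.0], 'extrinsics': [[-0.017, 0.986, -0.168, 408.032], [-1.0, -0.016, 0.008, 9.965], [0.005, 0.168, 0.986, 989.891], [0.0, 0.0, 0.0, 1.0]]}
```

View pics/scene0.png

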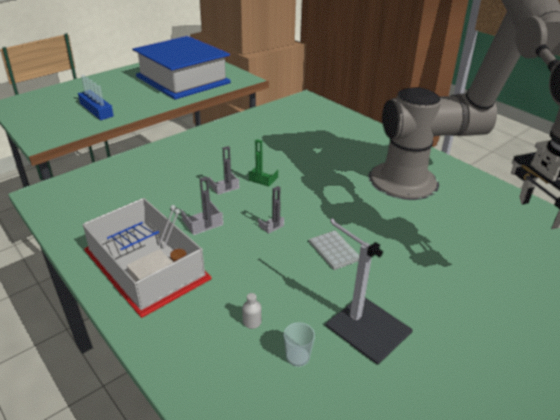

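View pics/top0.png

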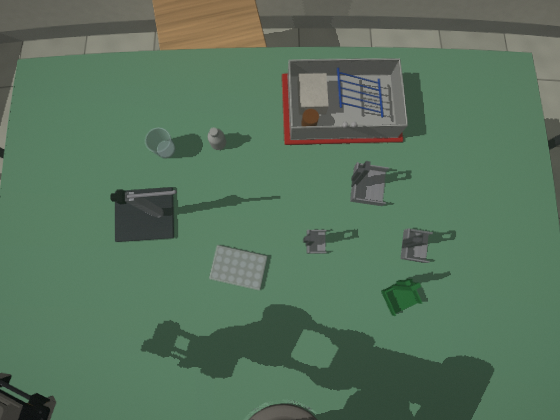

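```bash
python3 - <<'E'
import cv2,numpy as np
t=cv2.imread("pics/top0.png"); s=cv2.imread("pics/scene0.png")
def crop(im,x,y,w,h,k): return cv2.resize(im[y:y+h,x:x+w],None,fx=k,fy=k,interpolation=cv2.INTER_CUBIC)
cv2.imwrite("pics/c1.png",crop(t,290,145,160,120,5))
cv2.imwrite("pics/c2.png",crop(t,100,120,160,120,5))
cv2.imwrite("pics/c3.png",crop(s,175,130,120,115,5))
cv2.imwrite("pics/c4.png",crop(s,310,210,120,150,4))
E
```

```text
(no output)
```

View pics/c1.png

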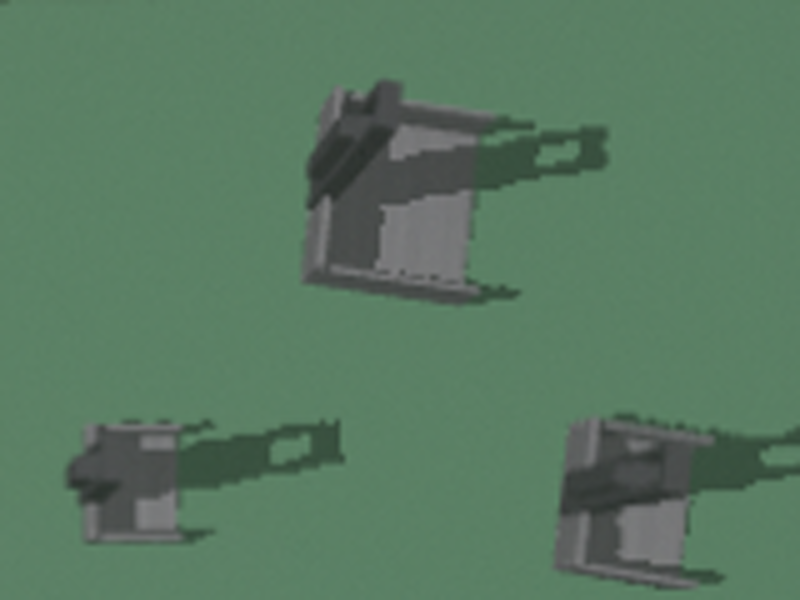

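View pics/c2.png

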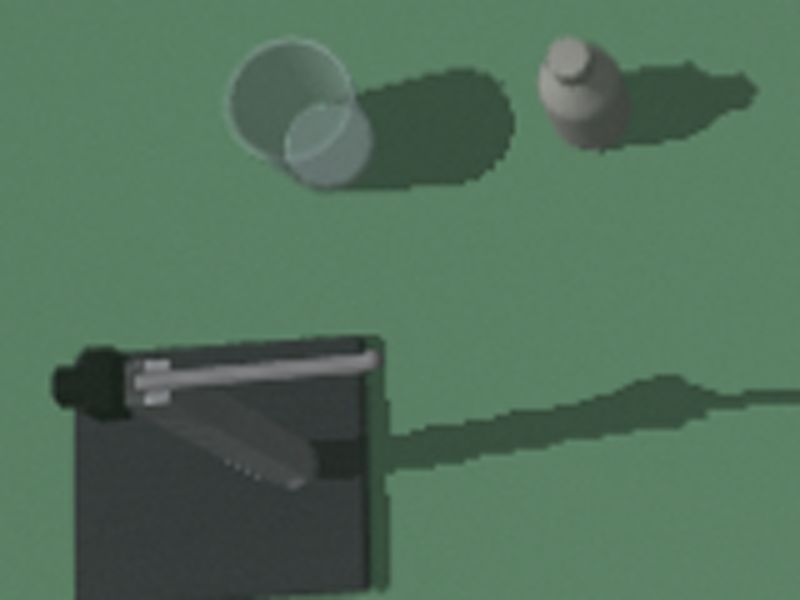

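View pics/c3.png

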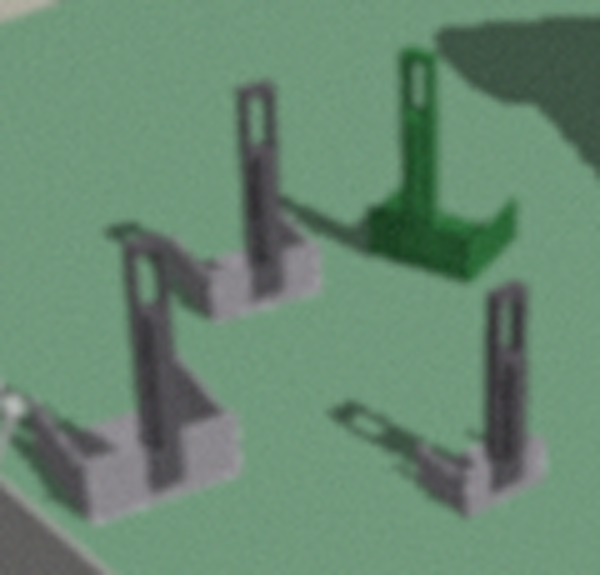

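View pics/c4.png

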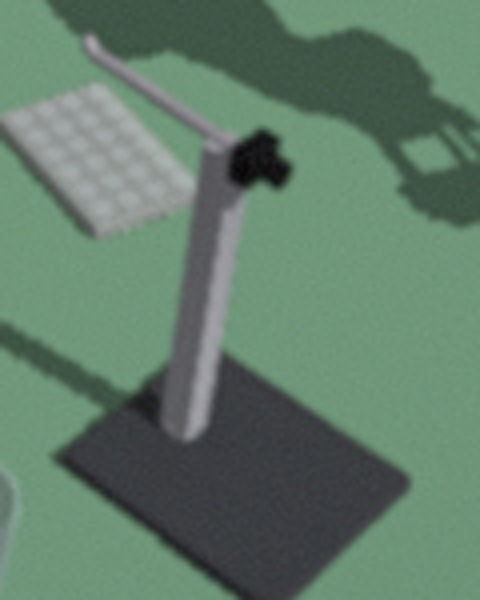

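```bash
cat > h.py <<'E'
import cv2,numpy as np
def cal(n):
    import rig; c=rig.manip.calibration(n)
    f=210/np.tan(np.radians(c["vertical_fov"]/2)); K=np.array([[f,0,c["cx"]],[0,f,c["cy"]],[0,0,1.]])
    return K,np.array(c["distortion"],float),np.array(c["extrinsics"],float)
C={n:cal(n) for n in("scene","top")}
F=np.diag([1,-1,-1.])
def proj(n,P):
    K,d,E=C[n]; P=np.atleast_2d(np.array(P,float)); q=(P-E[:3,3])@E[:3,:3]@F
    return cv2.projectPoints(q.reshape(-1,1,3),np.zeros(3),np.zeros(3),K,d)[0][:,0]
def ray(n,p):
    K,d,E=C[n]; u=cv2.undistortPoints(np.array(p,float).reshape(-1,1,2),K,d)[:,0]
    v=np.c_[u,np.ones(len(u))]@F@E[:3,:3].T
    return E[:3,3],v/np.linalg.norm(v,axis=1)[:,None]
def plane(n,p,z):
    o,v=ray(n,p); return o+v*((z-o[2])/v[:,2])[:,None]
def tri(a,b): # scene px a, top px b
    A=np.zeros((3,3));y=np.zeros(3);L=[]
    for n,p in(("scene",a),("top",b)):
        o,v=ray(n,p);M=np.eye(3)-np.outer(v[0],v[0]);A+=M;y+=M@o;L.append((o,M))
    x=np.linalg.solve(A,y); return x,[round(float(np.linalg.norm(M@(x-o))),1) for o,M in L]
def crop(im,x,y,w,h,k,name,grid=5):
    c=cv2.resize(im[y:y+h,x:x+w],None,fx=k,fy=k,interpolation=cv2.INTER_CUBIC)
    for i in range(0,w,grid): cv2.putText(c,str(x+i),(i*k,10),0,.35,(0,255,255),1) if i%(2*grid)==0 else 0; cv2.line(c,(i*k,0),(i*k,h*k),(0,200,255) ,1) if i%(2*grid)==0 else 0
    for i in range(0,h,grid): (cv2.putText(c,str(y+i),(0,i*k+10),0,.35,(0,255,255),1),cv2.line(c,(0,i*k),(w*k,i*k),(0,200,255),1)) if i%(2*grid)==0 else 0
    cv2.imwrite(name,c)
E
python3 - <<'E'
from h import *
t=cv2.imread("pics/top0.png"); s=cv2.imread("pics/scene0.png")
def two(a,b,name):
    crop(t,*a,8,"/tmp/a.png");crop(s,*b,8,"/tmp/b.png")
    cv2.imwrite(name,np.hstack([cv2.imread("/tmp/a.png"),cv2.imread("/tmp/b.png")]))
two((345,155,50,60),(180,170,50,60),"pics/L.png")
two((395,220,50,60),(205,140,50,60),"pics/M.png")
two((295,215,50,60),(250,180,50,60),"pics/S.png")
two((110,180,50,60),(345,240,50,60),"pics/P.png")
two((150,180,50,60),(320,210,50,60),"pics/Q.png")
E
```

```text
(no output)
```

View pics/L.png

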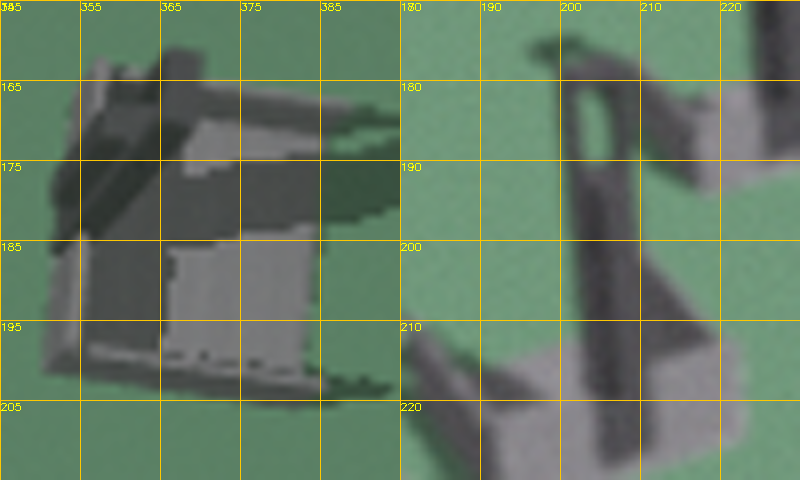

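View pics/M.png

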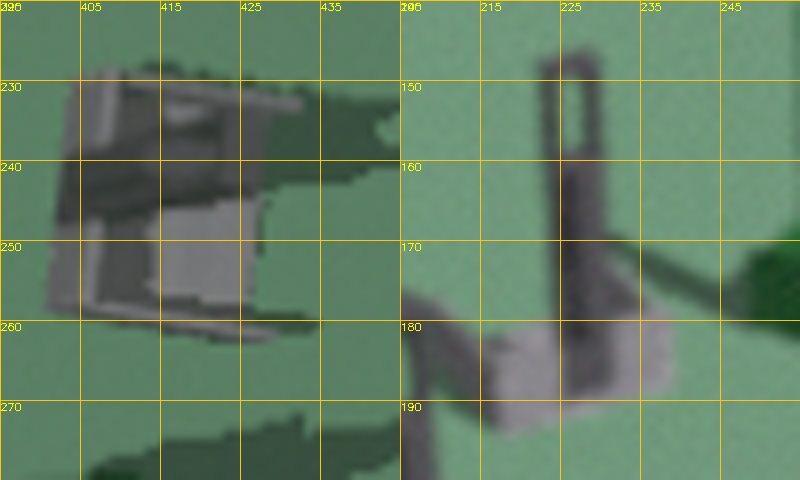

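View pics/S.png

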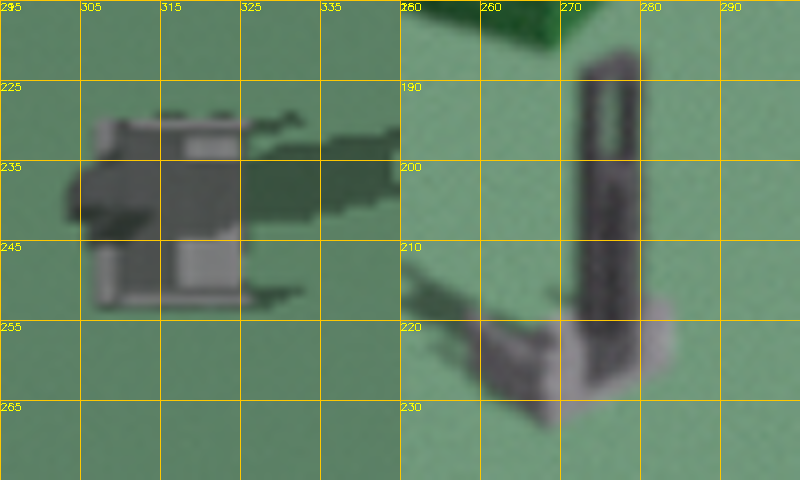

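View pics/P.png

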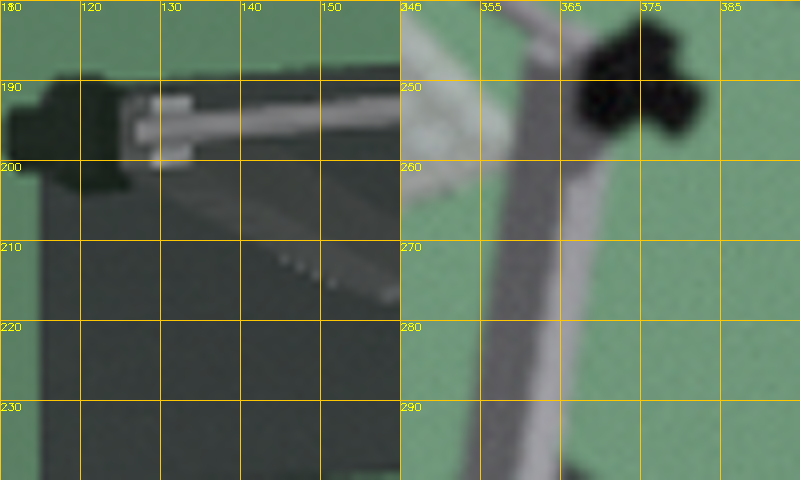

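View pics/Q.png

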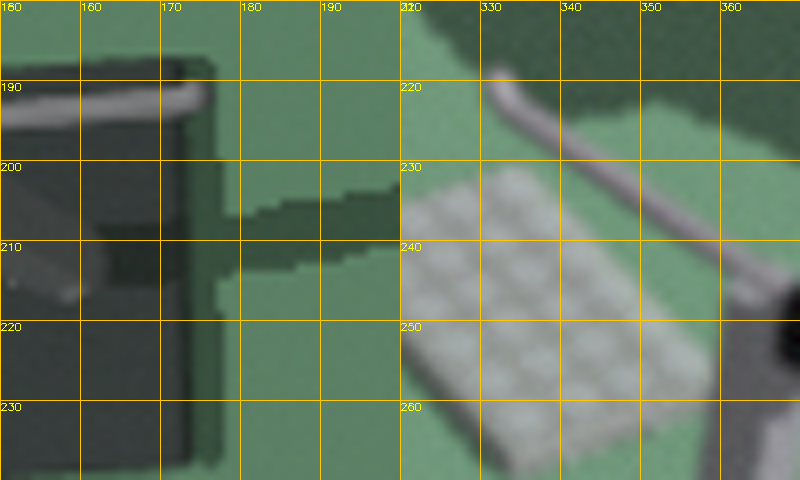

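```bash
python3 - <<'E'
from h import *
np.set_printoptions(precision=1,suppress=True)
for n,a,b,w in(("L",(194,234.6),(222.8,224.5),92),("M",(217.5,194),(239,187.2),74),("S",(269,233.3),(284.3,224),56)):
    P=plane("scene",[a,b],0); d=P[1]-P[0]; print(n,P.tolist(),np.linalg.norm(d),w,"yaw y-axis",np.degrees(np.arctan2(d[1],d[0])))
print("top L",plane("top",[(350.3,201.5),(381,205.5)],0),"M",plane("top",[(401,258.5),(429,262.5)],0),"S",plane("top",[(307,253),(326.5,253)],0))
for n,a,b in(("L",(203,179),(367.5,166)),("M",(226.5,147.5),(420,239)),("S",(276,188),(305.5,240)),("hooktip",(332,219.5),(174,191.5)),("hookroot",(364.5,245),(127.5,196)) ):
    print(n,tri(a,b))
E
```

```text
L [[681.5544738242022, -195.6819700300074, 0.0], [593.9550305437775, -181.69941943932554, 0.0]] 88.7083659192374 92 yaw y-axis 170.93099954301394
M [[517.4867890366444, -316.59736677239994, 0.0], [443.73346756698777, -304.3997126715094, 0.0]] 74.75516833886125 74 yaw y-axis 170.60917146185403
S [[518.8353646915389, -67.60475508702314, 0.0], [458.5965909208596, -71.89811089306397, 0.0]] 60.391578630404574 56 yaw y-axis -175.92329170371926
top L [[ 591.  -180.6   -0. ]
 [ 579.4 -258.5    0. ]] M [[ 444.9 -301.5   -0. ]
 [ 433.  -372.7   -0. ]] S [[ 463.7  -67.3    0. ]
 [ 462.7 -115.5    0. ]]
L (array([ 638.1, -190.8,  166. ]), [1.4, 1.4])
M (array([ 481.9, -299.3,  156.4]), [4.1, 4.1])
S (array([489.7, -60.4, 140.4]), [9.0, 9.0])
hooktip (array([573.6, 204.3, 234.6]), [0.9, 0.9])
hookroot (array([570.6, 297.9, 224. ]), [4.1, 4.1])
```

```bash
cat > model.py <<'E'
from h import *
from scipy.optimize import minimize
def box(x0,x1,y0,y1,z0,z1):
    c=np.array([[x,y,z] for x in(x0,x1) for y in(y0,y1) for z in(z0,z1)],float)
    e=[(i,j) for i in range(8) for j in range(i+1,8) if bin(i^j).count("1")==1]
    return [(c[i],c[j]) for i,j in e]
D={"L":(92,82,36,170),"M":(74,64,30,155),"S":(56,46,24,140)}
def scoop(k,b):
    w,d,h,H=D[k]; E=box(b-d,b,-w/2,w/2,0,h); f=b-d
    E=[e for e in E if not (e[0][0]==f and e[1][0]==f and e[0][2]==h and e[1][2]==h)]
    E+=[e for e in box(-5,5,-10.5,10.5,h,H)]
    for s in(-5,5):
        q=[np.array([s,y,z],float) for y,z in((-6.5,H-41),(6.5,H-41),(6.5,H-5),(-6.5,H-5))]
        E+=[(q[i],q[(i+1)%4]) for i in range(4)]
    return E
def tf(P,x,y,yaw):
    c,s=np.cos(yaw),np.sin(yaw); P=np.atleast_2d(P); return np.c_[x+c*P[:,0]-s*P[:,1],y+s*P[:,0]+c*P[:,1],P[:,2]]
def draw(name,im,sets,roi,k,out):
    x0,y0,w,h=roi; c=cv2.resize(im[y0:y0+h,x0:x0+w],None,fx=k,fy=k,interpolation=cv2.INTER_CUBIC)
    for E,pose,col in sets:
        for a,b in E:
            p=(proj(name,tf([a,b],*pose))-[x0,y0]+.5)*k
            cv2.line(c,tuple(int(v) for v in p[0]),tuple(int(v) for v in p[1]),col,1,cv2.LINE_AA)
    cv2.imwrite(out,c); return c
E
cat > ov.py <<'E'
from model import *
import sys,json
def ov(poses,b,tag,t="pics/top0.png",s="pics/scene0.png"):
    t=cv2.imread(t);s=cv2.imread(s)
    R={"L":((343,150,55,60),(178,168,55,72)),"M":((395,220,50,50),(203,140,50,60)),"S":((295,215,50,50),(250,180,50,60))}
    for k,p in poses.items():
        E=scoop(k,b); a=draw("top",t,[(E,p,(0,0,255))],R[k][0],8,"/tmp/a.png"); c=draw("scene",s,[(E,p,(0,0,255))],R[k][1],8,"/tmp/b.png")
        h=max(a.shape[0],c.shape[0]); f=lambda i:cv2.copyMakeBorder(i,0,h-i.shape[0],0,0,0)
        cv2.imwrite(f"pics/ov{k}{tag}.png",np.hstack([f(a),f(c)]))
E
python3 - <<'E'
from ov import *
r=np.radians
ov({"L":(638,-191,r(81)),"M":(481.5,-311,r(80.6)),"S":(489.5,-70,r(90))},2,"1")
E
```

```text
(no output)
```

View pics/ovL1.png

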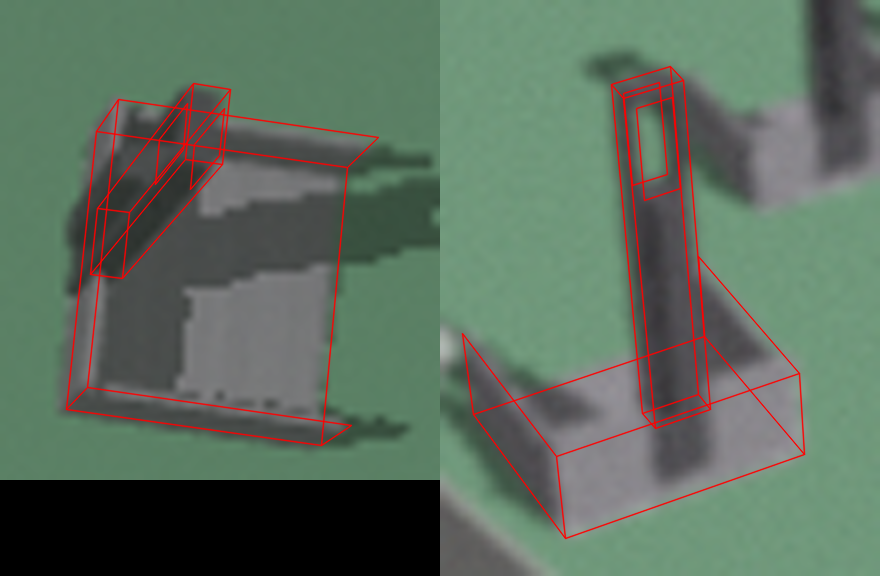

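View pics/ovM1.png

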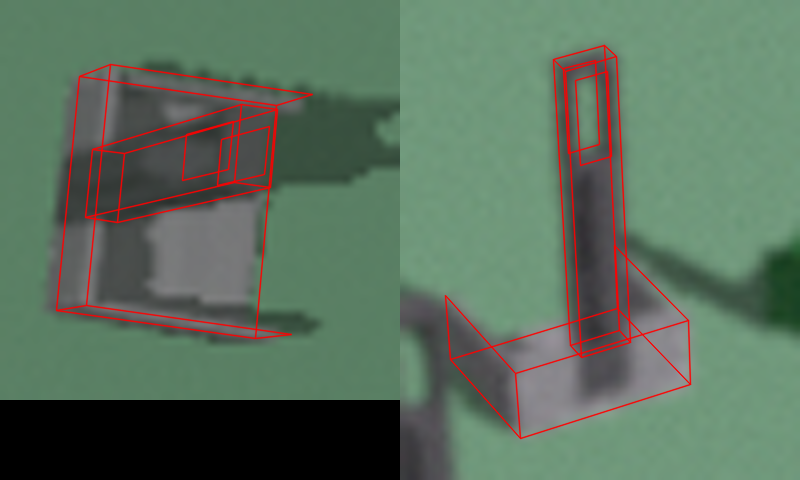

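View pics/ovS1.png

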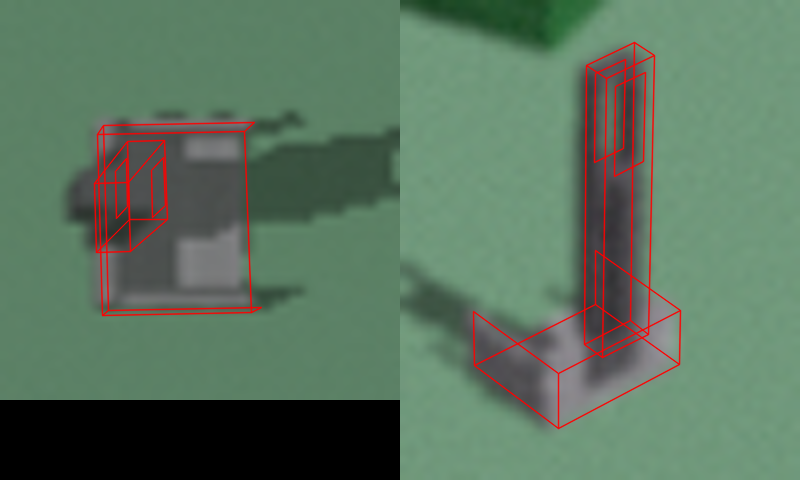

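```bash
python3 - <<'E'
from ov import *
r=np.radians
ov({"L":(637.3,-185.5,r(81)),"M":(481,-302,r(80.6)),"S":(490.5,-63,r(90.5))},-5,"2")
E
```

```text
(no output)
```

View pics/ovL2.png

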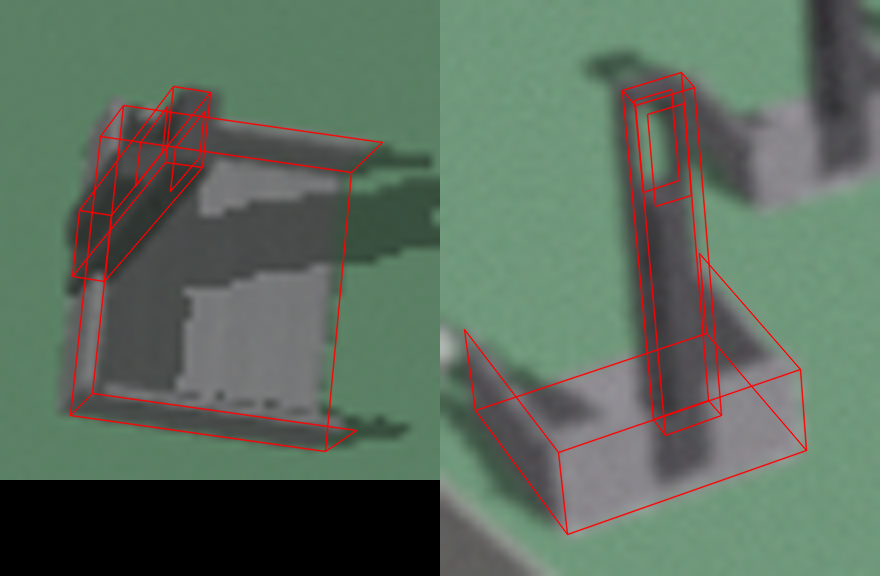

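View pics/ovM2.png

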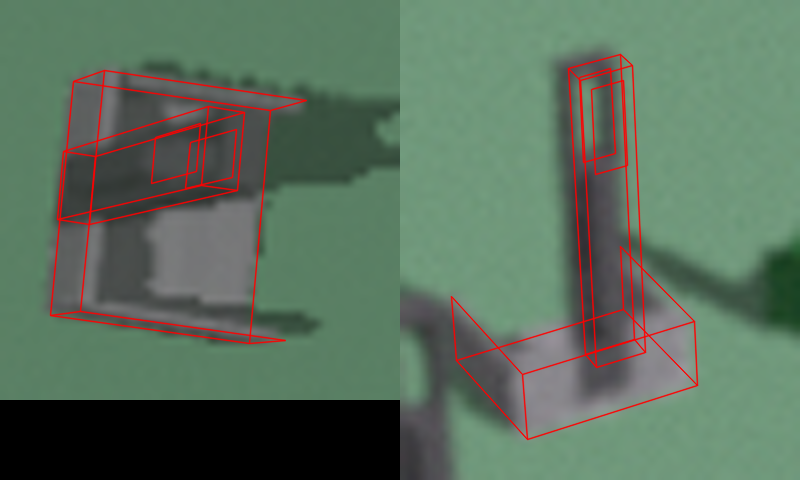

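View pics/ovS2.png

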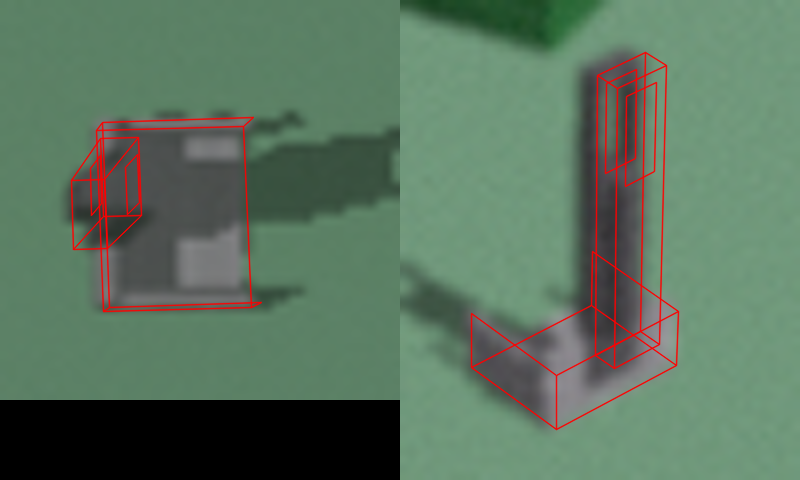

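```bash
cat > stand.py <<'E'
from model import *
def stand(h):
    E=box(0,20,-9,9,0,221)
    ax=[(0,h),(-80,h+6),(-85,h+11),(-87.8,h+13.8)]
    for dy,dz in((0,4),(0,-4),(4,0),(-4,0)):
        q=[np.array([x,dy,z+dz],float) for x,z in ax]; E+=list(zip(q[:-1],q[1:]))
    return E
def ovs(pose,h,tag,t="pics/top0.png",s="pics/scene0.png"):
    t=cv2.imread(t);s=cv2.imread(s);E=stand(h)
    draw("top",t,[(E,pose,(0,0,255))],(105,175,85,55),9,f"pics/st{tag}t.png")
    draw("scene",s,[(E,pose,(0,0,255))],(325,212,70,115),5,f"pics/st{tag}s.png")
E
python3 - <<'E'
from stand import *
np.set_printoptions(precision=1,suppress=True)
print(plane("top",[(172.4,187.4),(173.6,238),(115,239.6)],12))
# scene plate corners c4 4x origin (310,210)
print(plane("scene",[(310+55/4,210+457/4),(310+412/4,210+482/4)],12))
print("post base front", plane("scene",[(310+162/4,210+425/4)],12), "hook at z=220",plane("top",[(127.5,196),(174,191.5),(150,194)],220))
ovs((571.5,290,np.radians(91.5)),218,1)
E
```

```text
[[632.2 266.8  12. ]
 [504.6 260.4  12. ]
 [502.3 408.9  12. ]]
[[641.4 268.4  12. ]
 [503.9 411.6  12. ]]
post base front [[578.6 291.4  12. ]] hook at z=220 [[568.9 302.6 220. ]
 [576.2 208.7 220. ]
 [572.  256.9 220. ]]
```

View pics/st1t.png

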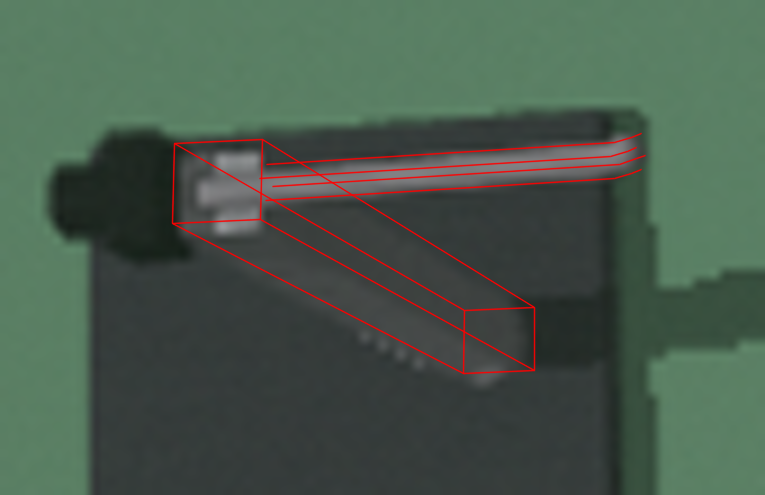

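View pics/st1s.png

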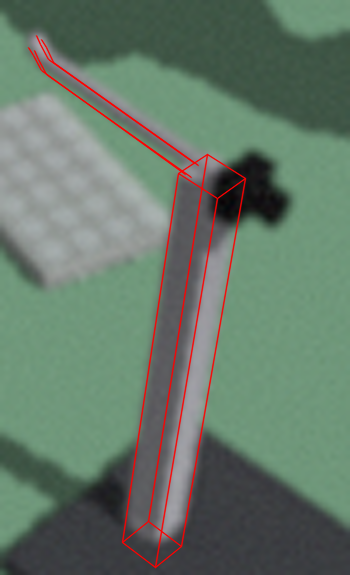

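```bash
python3 - <<'E'
from stand import *
ovs((568.7,290,np.radians(93)),220,2)
E
```

```text
(no output)
```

View pics/st2t.png

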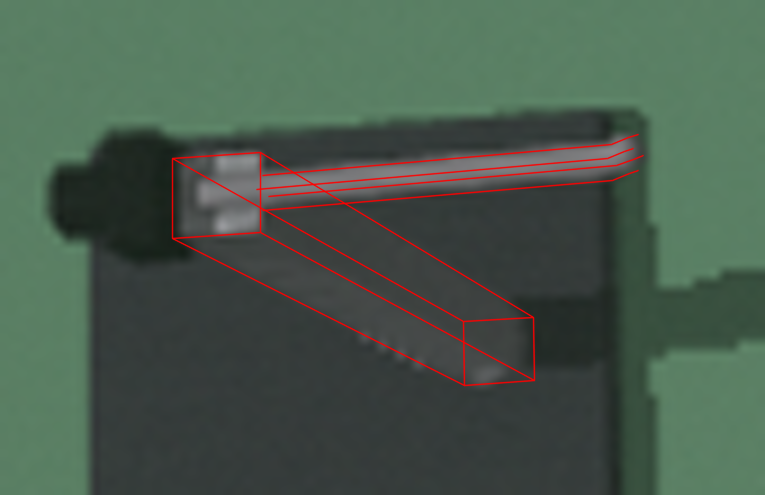

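View pics/st2s.png

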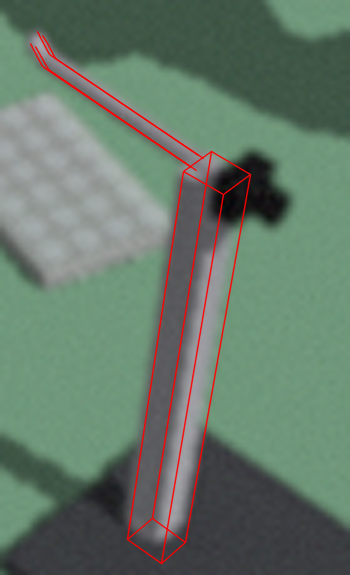

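```bash
python3 - <<'E'
from h import *
np.set_printoptions(precision=1,suppress=True)
print(tri((375,250),(118.5,196)),tri((371,250),(120,196.5)),tri((375.5,243),(120,196.5)))
from rig import manip
s=manip.state(); 
from scipy.spatial.transform import Rotation as R
print(R.from_euler("xyz",s["eef_rot"]).as_matrix())
print(proj("top",[[638,-190,170],[481.5,-310,155],[491.5,-70,140]]))
E
```

```text
(array([568.7, 319.2, 223.7]), [0.5, 0.5]) (array([570.1, 314.5, 221.5]), [3.6, 3.6]) (array([564.3, 312.7, 235.2]), [1.1, 1.1])
[[-0.9  0.4 -0. ]
 [ 0.4  0.9 -0. ]
 [ 0.  -0.  -1. ]]
[[368.  165. ]
 [426.  237.8]
 [312.9 236.1]]
```

```bash
cat > go.py <<'E'
import sys,numpy as np
from rig import manip
def st():
    s=manip.state(); print("t %.2f"%s["time_s"],"pos",np.round(s["eef_pos"],1),"yaw %.1f"%np.degrees(s["eef_rot"][2]),"F",np.round(s["ft_force"],1),"T",np.round(s["ft_torque"],2),"w %.1f"%s["gripper_width"]); return s
def to(x,y,z,yaw):
    s=st(); p=s["eef_pos"]; a=s["eef_rot"][2]; d=np.array([x,y,z])-p
    c,q=np.cos(a),np.sin(a); X=np.array([c,q,0]);Y=np.array([q,-c,0])
    turn=-((yaw-np.degrees(a)+180)%360-180)
    print("shift cm %.2f %.2f %.2f turn %.1f"%(d@X/10,d@Y/10,-d[2]/10,turn), "dist %.0f"%np.linalg.norm(d))
if __name__=="__main__":
    if len(sys.argv)>1: to(*map(float,sys.argv[1:5]))
    else: st()
E
python3 go.py 638 -190 251 81
python3 - <<'E'
from h import *
np.set_printoptions(precision=1,suppress=True)
print(plane("top",[(282,144),(403,143.5)],0), plane("top",[(350,118)],140))
E
```

```text
t 0.10 pos [191.  488.7 251.1] yaw 158.6 F [1.  0.7 0.4] T [-0.07  0.05  0.02] w 91.6
shift cm -66.34 -46.93 0.01 turn 77.6 dist 813
[[ 744.9  -11.1    0. ]
 [ 743.3 -328.1    0. ]] [[ 757.1 -163.1  140. ]]
```

Emit:
arm_command(commands=[-1.5,-1,0,3,-5,-3.5,0,10,-9.5,-6.7,0,19,-14,-9.9,0,28,-18.6,-13.1,0,37,-23.2,-16.4,0,46,-27.8,-19.7,0,55,-32.4,-22.9,0,64,-37,-26.2,0,72,-41.6,-29.4,0,77.6], jaw=4.0, grip_force=25)

```text
time_s: 1.35
eef_pos: [471.8, 60.9, 251.8]
eef_rot: [3.142, 0.0, 1.408]
ft_force: [0.6, 0.5, -0.3]
gripper_width: 40.4
```

```bash
python3 go.py 638 -190 200 81
```

```text
t 1.35 pos [471.8  60.9 251.8] yaw 80.7 F [ 0.6  0.5 -0.3] T [-0.04  0.1   0.  ] w 40.4
shift cm -22.07 20.47 5.18 turn -0.3 dist 305
```

Emit:
arm_command(commands=[-4,3.7,0.5,0,-8.2,7.7,1.5,0,-12.5,11.7,2.5,0,-16.8,15.7,3.5,0,-20.3,18.9,4.5,0,-22,20.5,5.2,-0.3,-22,20.5,5.2,-0.3,-22,20.5,5.2,-0.3])

```text
time_s: 2.35
eef_pos: [639.0, -185.3, 199.9]
eef_rot: [-3.141, -0.0, 1.419]
ft_force: [0.0, 0.1, 0.2]
gripper_width: 40.2
```

```bash
python3 - <<'E'
from go import *
import cv2
st()
from h import *
t=manip.capture("top")[:,:,::-1]; s=manip.capture("scene")[:,:,::-1]
cv2.imwrite("pics/t1.png",t);cv2.imwrite("pics/s1.png",s)
a=cv2.resize(t[120:220,310:430],None,fx=4,fy=4,interpolation=2); b=cv2.resize(s[150:250,165:245],None,fx=4,fy=4,interpolation=2)
cv2.imwrite("pics/ts1.png",np.hstack([a,b]))
E
```

```text
t 2.35 pos [ 639.  -185.3  199.9] yaw 81.3 F [0.  0.1 0.2] T [-0.1   0.02  0.06] w 40.2
```

View pics/ts1.png

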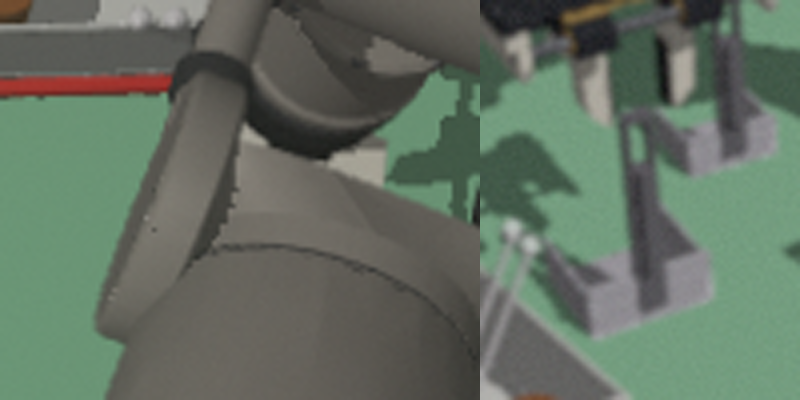

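```bash
python3 - <<'E'
from model import *
np.set_printoptions(precision=1,suppress=True)
print(proj("scene",tf([[9.5,25,0],[9.5,-25,0],[0,0,0]],639,-185.3,np.radians(81.3))+[0,0,174.9]))
print(proj("scene",[[638,-190,170],[638,-185,170]]))
E
python3 go.py 638 -189 139 81
```

```text
[[214.5 176.3]
 [196.8 181.7]
 [204.2 177.3]]
[[203.6 178. ]
 [204.7 178.8]]
t 2.45 pos [ 639.4 -184.7  200.5] yaw 81.4 F [-0.2 -0.2 -0.2] T [-0.14  0.08 -0.01] w 39.7
shift cm -0.44 -0.07 6.15 turn 0.4 dist 62
```

Emit:
arm_command(commands=[-0.4,0,0.5,0.3,-0.4,0,1.8,0.3,-0.4,0,3.2,0.3,-0.4,0,4.6,0.3,-0.4,0,5.7,0.3,-0.4,0,6.1,0.3,-0.4,0,6.1,0.3])

```text
time_s: 3.32
eef_pos: [639.2, -189.6, 138.5]
eef_rot: [-3.141, -0.0, 1.414]
ft_force: [-1.0, 0.1, -0.2]
gripper_width: 40.2
```

Emit:
arm_command(commands=[0,0,0,0,0,0,0,0,0,0,0,0,0,0,0,0,0,0,0,0], jaw=1.5, grip_force=25)

```text
time_s: 3.95
eef_pos: [639.2, -189.5, 138.9]
eef_rot: [3.141, -0.0, 1.414]
ft_force: [-0.4, 0.5, 1.0]
gripper_width: 20.9
```

```bash
python3 - <<'E'
from go import *
import cv2
st()
s=manip.capture("scene")[:,:,::-1]
cv2.imwrite("pics/s2.png",cv2.resize(s[150:250,165:265],None,fx=6,fy=6,interpolation=2))
E
```

```text
t 3.95 pos [ 639.2 -189.5  138.9] yaw 81.0 F [-0.4  0.5  1. ] T [0.   0.15 0.02] w 20.9
```

View pics/s2.png

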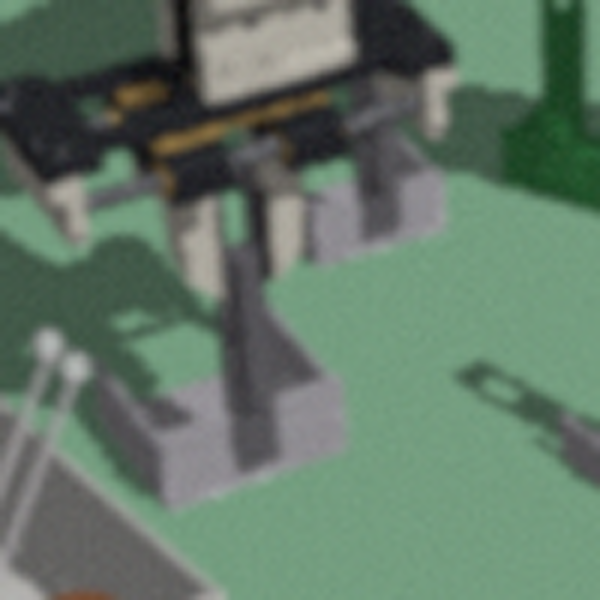

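Emit:
arm_command(commands=[0,0,-0.5,0,0,0,-2,0,0,0,-4,0,0.5,-0.2,-6,0,2,-0.7,-7.5,-1,5,-1.7,-8.1,-3,9,-3.1,-8.1,-5,13,-4.5,-8.1,-7,17,-5.9,-8.1,-9,21,-7.3,-8.1,-11])

```text
time_s: 5.25
eef_pos: [599.0, 31.4, 220.3]
eef_rot: [3.141, -0.0, 1.609]
ft_force: [-0.1, 0.4, -3.0]
gripper_width: 21.0
```

```bash
python3 go.py 576 160 220 93.5
```

```text
t 5.25 pos [599.   31.4 220.3] yaw 92.2 F [-0.1  0.4 -3. ] T [0.03 0.05 0.01] w 21.0
shift cm 12.94 -1.81 0.03 turn -1.3 dist 131
```

Emit:
arm_command(commands=[3.5,-0.5,0,-0.5,6.8,-1,0,-1,9.8,-1.4,0,-1.3,12,-1.7,0,-1.3,12.9,-1.8,0,-1.3,12.9,-1.8,0,-1.3,12.9,-1.8,0,-1.3])

```text
time_s: 6.12
eef_pos: [577.4, 156.6, 219.7]
eef_rot: [-3.142, 0.0, 1.628]
ft_force: [0.6, -0.4, -3.4]
gripper_width: 20.7
```

```bash
python3 - <<'E'
from go import *
import cv2
st()
t=manip.capture("top")[:,:,::-1]; s=manip.capture("scene")[:,:,::-1]
cv2.imwrite("pics/t3.png",t);cv2.imwrite("pics/s3.png",s)
cv2.imwrite("pics/t3c.png",cv2.resize(t[150:250,100:230],None,fx=6,fy=6,interpolation=2))
cv2.imwrite("pics/s3c.png",cv2.resize(s[190:290,290:420],None,fx=6,fy=6,interpolation=2))
E
```

```text
t 6.12 pos [577.4 156.6 219.7] yaw 93.3 F [ 0.6 -0.4 -3.4] T [0.01 0.03 0.  ] w 20.7
```

View pics/t3c.png

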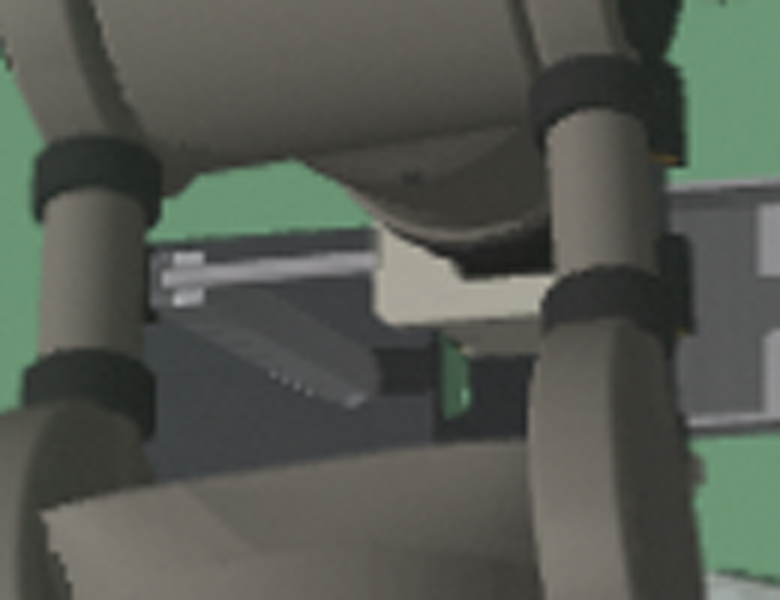

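View pics/s3c.png

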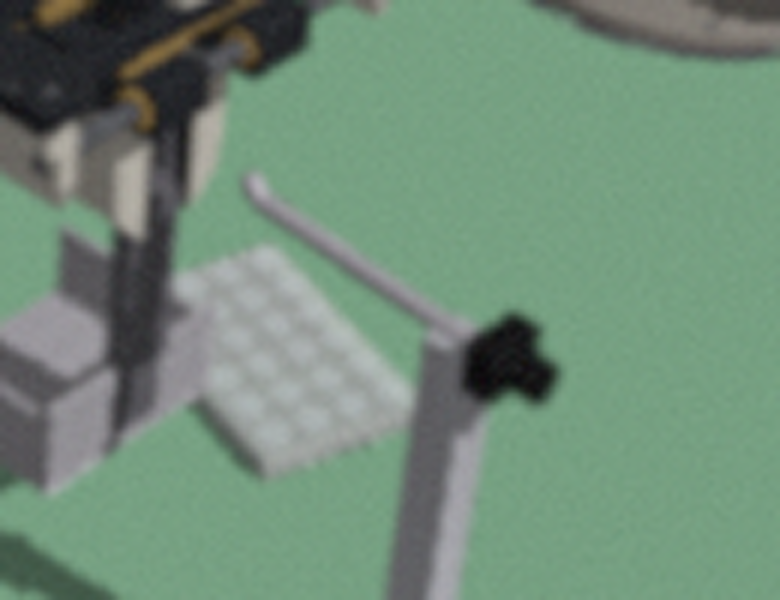

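```bash
python3 - <<'E'
from stand import *
s=cv2.imread("pics/s3.png")
L=[(a+[0,0,80.7],b+[0,0,80.7]) for a,b in scoop("L",2)]
draw("scene",s,[(L,(577.4,156.6,np.radians(93.3)),(0,0,255)),(stand(220),(568.7,290,np.radians(93.5)),(255,0,0))],(285,190,110,90),7,"pics/s3o.png")
E
```

```text
(no output)
```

View pics/s3o.png

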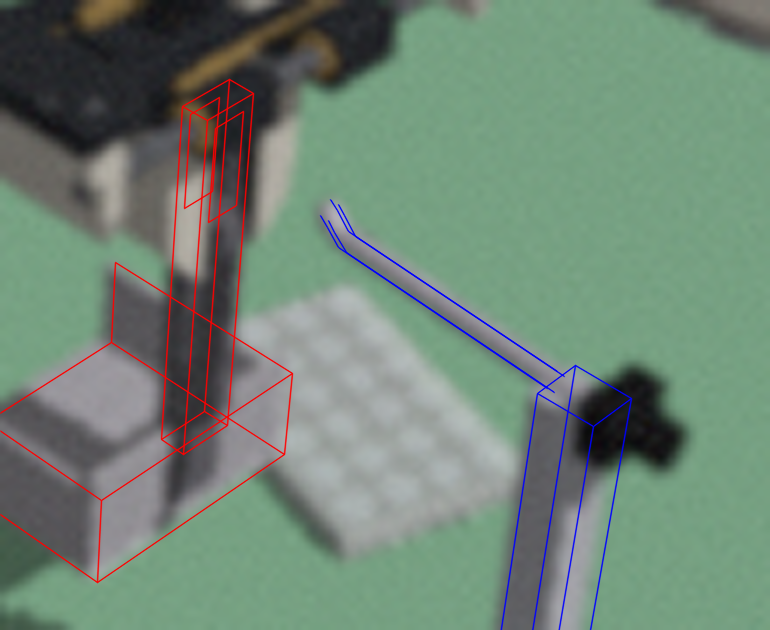

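```bash
python3 go.py 575 186 220 93.7
```

```text
t 6.22 pos [577.4 156.6 219.7] yaw 93.3 F [ 0.   0.6 -3.2] T [-0.03  0.06  0.02] w 20.9
shift cm 2.95 -0.07 -0.03 turn -0.4 dist 30
```

Emit:
arm_command(commands=[0.8,0,0,-0.4,1.8,-0.05,0,-0.4,2.7,-0.07,0,-0.4,2.95,-0.07,0,-0.4,2.95,-0.07,0,-0.4])

```text
time_s: 6.85
eef_pos: [574.7, 187.3, 219.7]
eef_rot: [3.142, 0.0, 1.637]
ft_force: [0.2, 0.4, -3.4]
gripper_width: 21.1
```

```bash
python3 - <<'E'
from go import *
import cv2
st()
s=manip.capture("scene")[:,:,::-1];cv2.imwrite("pics/s4.png",s)
t=manip.capture("top")[:,:,::-1];cv2.imwrite("pics/t4.png",t)
a=cv2.resize(s[190:260,300:370],None,fx=8,fy=8,interpolation=2);b=cv2.resize(t[170:230,140:180],None,fx=6,fy=6,interpolation=2)
b=cv2.copyMakeBorder(b,0,560-360,0,0,0)
cv2.imwrite("pics/s4c.png",np.hstack([a,b]))
E
```

```text
t 6.85 pos [574.7 187.3 219.7] yaw 93.8 F [ 0.2  0.4 -3.4] T [-0.03  0.11  0.02] w 21.1
```

View pics/s4c.png

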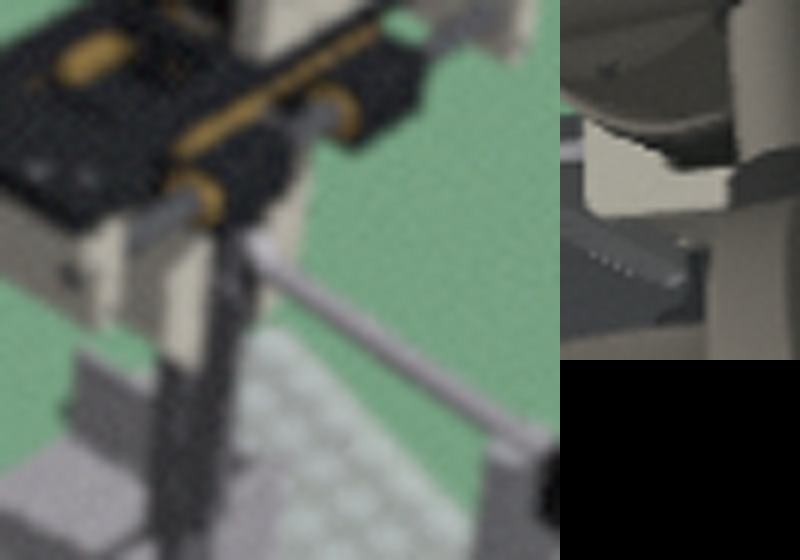

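```bash
python3 - <<'E'
from stand import *
s=cv2.imread("pics/s4.png")
L=[(a+[0,0,80.7],b+[0,0,80.7]) for a,b in scoop("L",2)]
draw("scene",s,[(L,(574.7,187.3,np.radians(93.7)),(0,0,255)),(stand(221),(569,290,np.radians(93.7)),(255,0,0))],(300,190,70,70),11,"pics/s4o.png")
E
```

```text
(no output)
```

View pics/s4o.png

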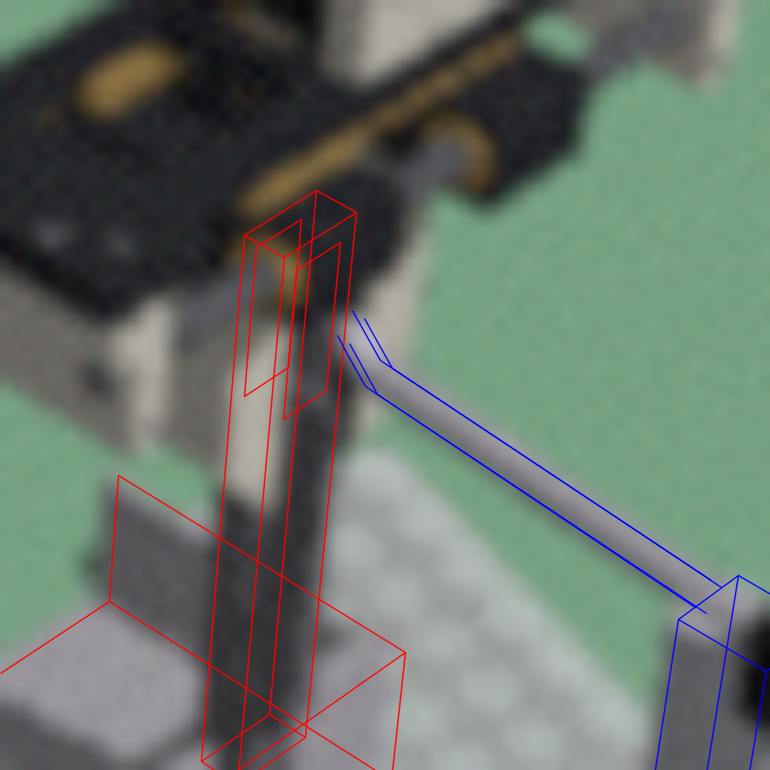

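Emit:
arm_command(commands=[0.4,0,0,0,0.8,0,0,0,1.2,0,0,0,1.2,0,0,0])

```text
time_s: 7.45
eef_pos: [573.9, 199.3, 219.7]
eef_rot: [3.142, -0.0, 1.637]
ft_force: [0.1, 0.5, -3.7]
gripper_width: 20.7
```

Emit:
arm_command(commands=[0.3,0,0,0,0.6,0,0,0,0.9,0,0,0,0.9,0,0,0])

```text
time_s: 7.95
eef_pos: [573.4, 208.2, 219.7]
eef_rot: [3.142, -0.0, 1.636]
ft_force: [1.1, 0.4, -2.7]
gripper_width: 20.8
```

Emit:
arm_command(commands=[0.4,0,0,0,0.8,0,0,0,1.2,0,0,0,1.6,0,0,0,1.6,0,0,0])

```text
time_s: 8.57
eef_pos: [572.3, 224.2, 219.7]
eef_rot: [3.142, -0.0, 1.637]
ft_force: [-0.6, 0.2, -2.9]
gripper_width: 20.9
```

```bash
python3 - <<'E'
from go import *
import cv2
st()
s=manip.capture("scene")[:,:,::-1];cv2.imwrite("pics/s5.png",s)
cv2.imwrite("pics/s5c.png",cv2.resize(s[195:265,310:390],None,fx=9,fy=9,interpolation=2))
E
```

```text
t 8.57 pos [572.3 224.2 219.7] yaw 93.8 F [-0.6  0.2 -2.9] T [-0.03  0.14  0.09] w 20.9
```

View pics/s5c.png

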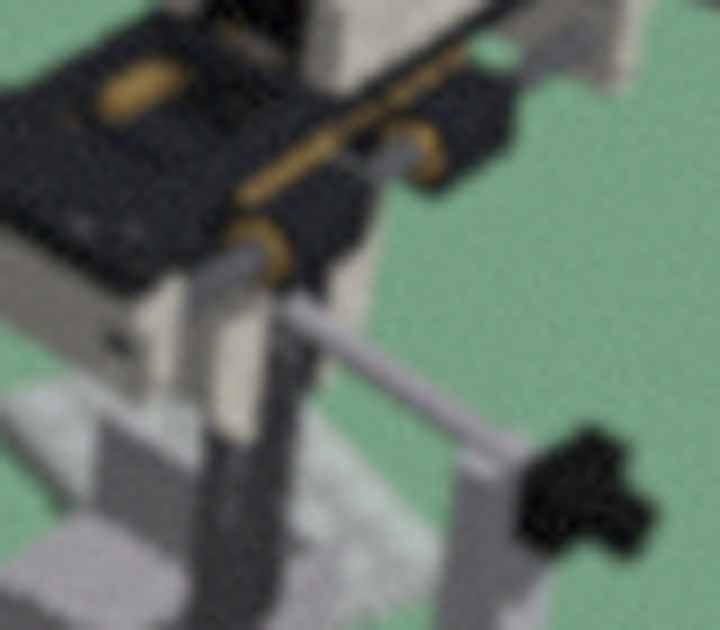

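Emit:
arm_command(commands=[0.5,0,0.1,0,1.1,0,0.3,0,1.7,0,0.5,0,2.3,0,0.7,0,2.9,0,0.8,0,3.5,0,0.8,0,4,0,0.8,0,4.4,0,0.8,0,4.4,0,0.8,0])

```text
time_s: 9.75
eef_pos: [569.5, 268.0, 211.8]
eef_rot: [3.141, -0.0, 1.636]
ft_force: [0.0, -0.1, -2.6]
gripper_width: 21.0
```

```bash
python3 go.py 569 274 212 93.7
```

```text
t 9.75 pos [569.5 268.  211.8] yaw 93.8 F [ 0.  -0.1 -2.6] T [ 0.    0.12 -0.  ] w 21.0
shift cm 0.60 -0.01 -0.02 turn 0.1 dist 6
```

Emit:
arm_command(commands=[0.2,0,0,0,0.4,0,0,0,0.5,0,0,0,0.5,0,0,0])

```text
time_s: 10.25
eef_pos: [569.2, 272.8, 211.7]
eef_rot: [3.142, -0.0, 1.636]
ft_force: [-0.1, -0.1, -3.6]
gripper_width: 20.7
```

Emit:
arm_command(commands=[0.1,0,0,0,0.2,0,0,0])

```text
time_s: 10.5
eef_pos: [569.0, 274.8, 211.7]
eef_rot: [-3.142, -0.0, 1.636]
ft_force: [0.6, 0.4, -2.7]
gripper_width: 20.9
```

Emit:
arm_command(commands=[0.1,0,0,0,0.1,0,0,0])

```text
time_s: 10.75
eef_pos: [569.0, 275.8, 211.7]
eef_rot: [3.142, -0.0, 1.636]
ft_force: [-0.1, -0.4, -3.2]
gripper_width: 20.8
```

Emit:
arm_command(commands=[0.1,0,0,0,0.1,0,0,0])

```text
time_s: 11.0
eef_pos: [569.0, 276.2, 211.7]
eef_rot: [-3.141, 0.001, 1.636]
ft_force: [0.4, -3.7, -1.9]
gripper_width: 20.6
```

Emit:
arm_command(commands=[0.1,0,0,0,0.1,0,0,0])

```text
time_s: 11.25
eef_pos: [569.0, 276.3, 211.8]
eef_rot: [-3.141, 0.002, 1.636]
ft_force: [-1.0, -7.3, -1.2]
gripper_width: 21.0
```

Emit:
arm_command(commands=[0.1,0,0,0,0.1,0,0,0])

```text
time_s: 11.5
eef_pos: [568.9, 276.4, 211.7]
eef_rot: [-3.141, 0.004, 1.635]
ft_force: [-0.5, -10.3, -0.8]
gripper_width: 20.6
```

Emit:
arm_command(commands=[-0.15,0,0,0,-0.28,0,0.1,0,-0.28,0,0.3,0,-0.28,0,0.5,0,-0.28,0,0.6,0,-0.28,0,0.6,0])

```text
time_s: 12.25
eef_pos: [568.9, 276.1, 205.5]
eef_rot: [-3.141, -0.0, 1.636]
ft_force: [-0.5, -0.9, -3.1]
gripper_width: 20.8
```

Emit:
arm_command(commands=[0,0,0.1,0,0,0,0.2,0,0,0,0.2,0])

```text
time_s: 12.62
eef_pos: [568.9, 276.1, 203.6]
eef_rot: [-3.141, -0.0, 1.636]
ft_force: [-0.7, -1.3, -2.4]
gripper_width: 20.5
```

Now 1 mm steps, watching Fz.

Emit:
arm_command(commands=[0,0,0.1,0,0,0,0.1,0])

```text
time_s: 12.88
eef_pos: [568.9, 276.0, 202.6]
eef_rot: [-3.141, -0.0, 1.636]
ft_force: [0.8, 0.6, -2.2]
gripper_width: 20.6
```

Emit:
arm_command(commands=[0,0,0.1,0,0,0,0.1,0])

```text
time_s: 13.12
eef_pos: [568.9, 276.0, 201.6]
eef_rot: [-3.141, -0.0, 1.636]
ft_force: [0.5, -0.9, -3.0]
gripper_width: 21.1
```

Emit:
arm_command(commands=[0,0,0.1,0,0,0,0.1,0])

```text
time_s: 13.38
eef_pos: [569.0, 275.9, 200.7]
eef_rot: [3.142, -0.0, 1.636]
ft_force: [0.5, -0.7, -2.8]
gripper_width: 20.5
```

Emit:
arm_command(commands=[0,0,0.1,0,0,0,0.1,0])

```text
time_s: 13.62
eef_pos: [569.1, 276.0, 200.0]
eef_rot: [3.141, -0.0, 1.636]
ft_force: [-0.8, 0.4, 0.4]
gripper_width: 21.0
```

Emit:
arm_command(commands=[0,0,0.1,0,0,0,0.1,0])

```text
time_s: 13.88
eef_pos: [569.1, 276.0, 199.3]
eef_rot: [3.141, -0.0, 1.636]
ft_force: [-1.4, -0.1, 3.3]
gripper_width: 20.9
```

Emit:
arm_command(commands=[0.05,0,-0.04,0,0.1,0,-0.08,0,0.1,0,-0.08,0])

```text
time_s: 14.25
eef_pos: [569.1, 276.2, 199.5]
eef_rot: [-3.142, 0.001, 1.636]
ft_force: [0.7, -4.8, 1.9]
gripper_width: 20.8
```

Emit:
arm_command(commands=[-0.08,0,-0.04,0,-0.08,0,-0.04,0])

```text
time_s: 14.5
eef_pos: [569.0, 276.2, 199.8]
eef_rot: [3.142, -0.0, 1.636]
ft_force: [1.7, -2.6, -0.3]
gripper_width: 20.8
```

```bash
python3 - <<'E'
from go import *
import cv2
st()
s=manip.capture("scene")[:,:,::-1];cv2.imwrite("pics/s6.png",s)
cv2.imwrite("pics/s6c.png",cv2.resize(s[195:295,310:410],None,fx=6,fy=6,interpolation=2))
st()
E
```

```text
t 14.50 pos [569.  276.2 199.8] yaw 93.7 F [ 1.7 -2.6 -0.3] T [-0.41 -0.03 -0.05] w 20.8
t 14.55 pos [569.  276.2 199.8] yaw 93.7 F [ 1.5 -2.8 -0.6] T [-0.44 -0.04 -0.05] w 20.7
```

View pics/s6c.png

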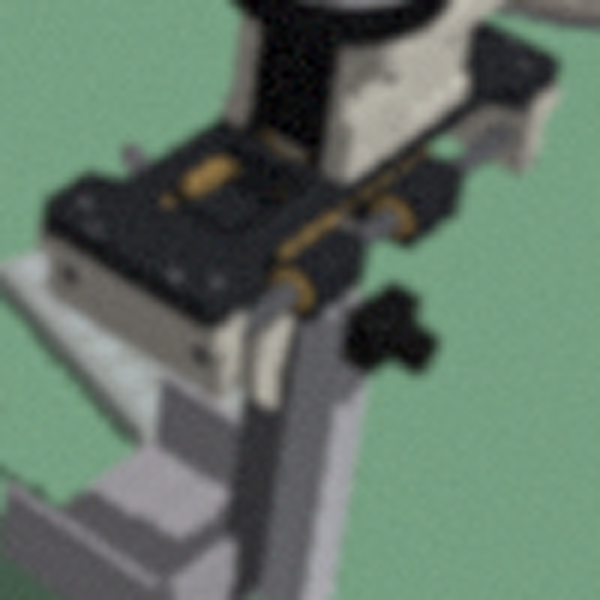

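Emit:
arm_command(commands=[0,0,0,0,0,0,0,0,0,0,0,0,0,0,0,0], jaw=3.6)

```text
time_s: 15.05
eef_pos: [568.9, 276.3, 200.0]
eef_rot: [3.142, -0.0, 1.636]
ft_force: [0.0, -0.7, 0.1]
gripper_width: 36.1
```

Emit:
arm_command(commands=[0,0,-0.3,0,0,0,-1.2,0,0,0,-3,0,0,0,-5,0,-0.5,0,-7,0,-3,0,-8.5,0,-7,0,-9,0])

```text
time_s: 15.92
eef_pos: [573.8, 206.6, 291.9]
eef_rot: [3.139, -0.001, 1.638]
ft_force: [0.5, -0.9, 0.9]
gripper_width: 35.9
```

```bash
python3 - <<'E'
from go import *
import cv2
to(481.5,-309,200,80.6)
s=manip.capture("scene")[:,:,::-1];cv2.imwrite("pics/s7.png",s)
cv2.imwrite("pics/s7c.png",cv2.resize(s[195:295,310:410],None,fx=6,fy=6,interpolation=2))
E
```

```text
t 15.93 pos [573.8 206.6 291.9] yaw 93.9 F [ 0.5 -0.9  0.9] T [-0.1   0.03 -0.  ] w 35.9
shift cm -50.82 -12.68 9.19 turn 13.3 dist 532
```

View pics/s7c.png

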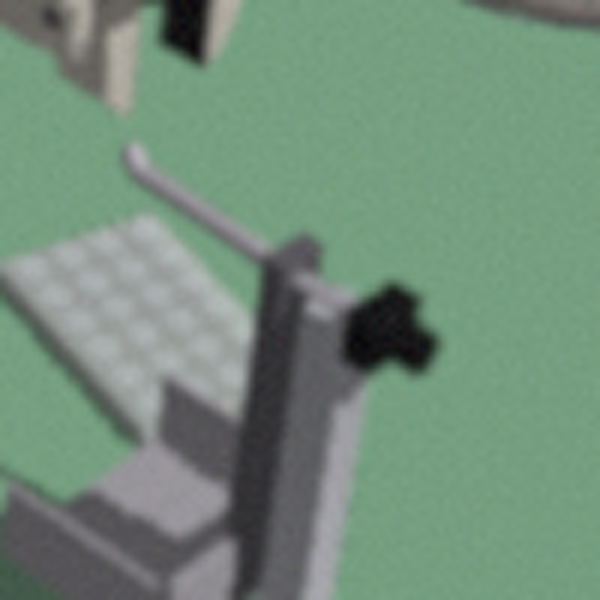

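```bash
python3 - <<'E'
from model import *
np.set_printoptions(precision=1,suppress=True)
for z in(150,165,180,195): print(z,proj("scene",tf([[37,-95,z],[-37,-95,z],[37,95,z]],639.2,-189.5,np.radians(81))).round(1).tolist())
# s2 crop px: left plate bottom right corner (80,245)/6 , right plate bottom (440,135)/6
print(165+80/6,150+245/6,165+440/6,150+135/6)
# green handle top
t=cv2.imread("pics/top0.png");s=cv2.imread("pics/scene0.png")
crop(t,380,270,50,50,8,"/tmp/a.png");crop(s,235,130,50,60,8,"/tmp/b.png")
a=cv2.imread("/tmp/a.png");b=cv2.imread("/tmp/b.png");cv2.imwrite("pics/G.png",np.hstack([cv2.copyMakeBorder(a,0,80,0,0,0),b]))
E
```

```text
150 [[175.4, 202.5], [164.5, 188.3], [242.6, 181.2]]
165 [[174.7, 197.5], [163.8, 183.4], [242.4, 176.4]]
180 [[174.0, 192.5], [163.1, 178.5], [242.3, 171.5]]
195 [[173.3, 187.4], [162.4, 173.5], [242.1, 166.6]]
178.33333333333334 190.83333333333334 238.33333333333331 172.5
```

View pics/G.png

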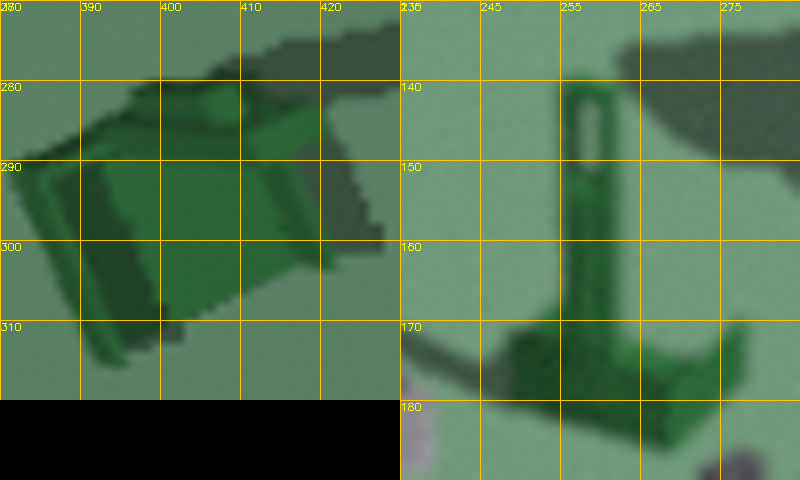

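```bash
python3 - <<'E'
from h import *
np.set_printoptions(precision=1,suppress=True)
print(plane("scene",[(258.5,140.5)],155),plane("scene",[(258.5,140.5)],170),tri((258.5,140.5),(408,282)))
E
python3 go.py 481.5 -309 200 80.6
```

```text
[[ 382.9 -279.7  155. ]] [[ 400.4 -257.9  170. ]] (array([ 392. , -264.1,  163.8]), [2.8, 2.8])
t 15.97 pos [574.5 201.3 292.3] yaw 93.6 F [ 3.1 -2.7  0.4] T [-0.13 -0.05 -0.03] w 36.0
shift cm -50.34 -12.52 9.23 turn 13.0 dist 527
```

```bash
python3 - <<'E'
from model import *
t=cv2.imread("pics/top0.png");s=cv2.imread("pics/scene0.png")
E=scoop("M",2);p=(384,-281,np.radians(116))
a=draw("top",t,[(E,p,(0,0,255))],(375,265,60,60),8,"/tmp/a.png");b=draw("scene",s,[(E,p,(0,0,255))],(235,130,50,60),8,"/tmp/b.png")
cv2.imwrite("pics/G2.png",np.hstack([a,b]))
E
```

```text
(no output)
```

View pics/G2.png

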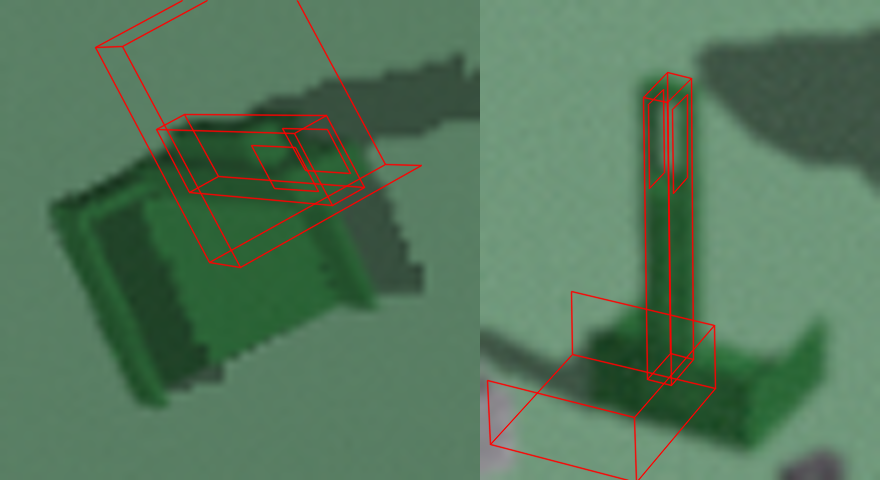

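```bash
python3 - <<'E'
from model import *
t=cv2.imread("pics/top0.png");s=cv2.imread("pics/scene0.png")
E=scoop("M",2);p=(387,-276,np.radians(26))
a=draw("top",t,[(E,p,(0,0,255))],(375,265,60,60),8,"/tmp/a.png");b=draw("scene",s,[(E,p,(0,0,255))],(235,130,50,60),8,"/tmp/b.png")
cv2.imwrite("pics/G3.png",np.hstack([a,b]))
E
```

```text
(no output)
```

View pics/G3.png

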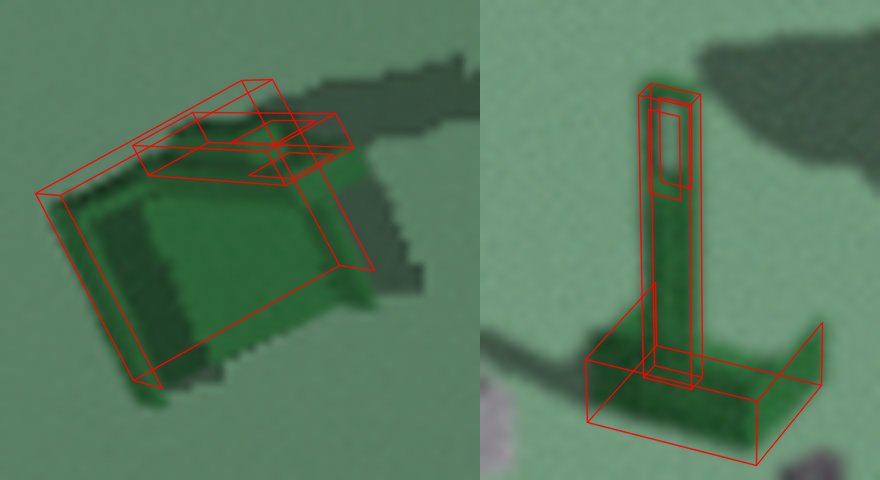

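Emit:
arm_command(commands=[-2.5,-0.6,0,1,-7,-1.7,0.3,3,-12.5,-3.1,1,5,-18,-4.5,2,7,-23.5,-5.9,3,9,-29,-7.2,4.5,11,-34.5,-8.6,6,12,-40,-10,7.5,13,-45,-11.2,8.5,13,-48.5,-12.1,9.2,13])

```text
time_s: 17.23
eef_pos: [483.9, -287.9, 198.0]
eef_rot: [3.141, 0.0, 1.407]
ft_force: [1.1, -0.3, 0.3]
gripper_width: 35.9
```

Emit:
arm_command(commands=[-1.6,-0.4,0,0,-1.9,-0.4,0,0,-1.9,-0.4,0,0])

```text
time_s: 17.6
eef_pos: [477.8, -302.7, 198.5]
eef_rot: [3.141, -0.0, 1.41]
ft_force: [-0.3, 0.1, -0.1]
gripper_width: 36.1
```

```bash
python3 - <<'E'
from go import *
import cv2
to(481.5,-309.5,124.5,80.6)
from h import *
s=manip.capture("scene")[:,:,::-1];cv2.imwrite("pics/s8.png",s)
cv2.imwrite("pics/s8c.png",cv2.resize(s[110:210,190:290],None,fx=6,fy=6,interpolation=2))
E
```

```text
t 17.60 pos [ 477.8 -302.7  198.5] yaw 80.8 F [-0.3  0.1 -0.1] T [-0.09  0.02  0.02] w 36.1
shift cm -0.61 0.47 7.40 turn 0.2 dist 74
```

View pics/s8c.png

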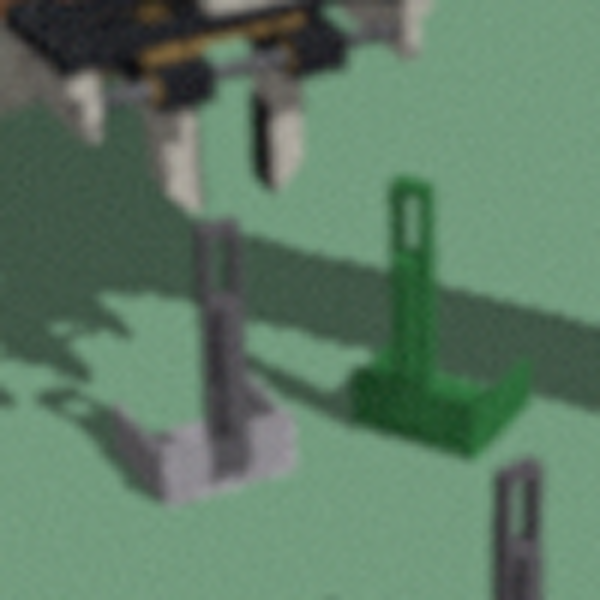

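Emit:
arm_command(commands=[-0.4,0.3,0.3,0,-0.6,0.47,1.5,0.2,-0.6,0.47,3.2,0.2,-0.6,0.47,4.9,0.2,-0.6,0.47,6.4,0.2,-0.6,0.47,7.3,0.2,-0.6,0.47,7.4,0.2,-0.6,0.47,7.4,0.2])

```text
time_s: 18.65
eef_pos: [481.3, -310.5, 124.3]
eef_rot: [3.141, 0.0, 1.406]
ft_force: [-0.1, -0.4, -0.3]
gripper_width: 36.6
```

Emit:
arm_command(commands=[0,0,0,0,0,0,0,0,0,0,0,0,0,0,0,0,0,0,0,0], jaw=1.5)

```text
time_s: 19.27
eef_pos: [481.2, -310.4, 124.3]
eef_rot: [3.141, 0.0, 1.406]
ft_force: [-0.9, 1.3, 3.6]
gripper_width: 20.6
```

```bash
python3 - <<'E'
from go import *
import cv2
to(577,156,218,93.7)
s=manip.capture("scene")[:,:,::-1];cv2.imwrite("pics/s9.png",s)
cv2.imwrite("pics/s9c.png",cv2.resize(s[110:210,190:290],None,fx=6,fy=6,interpolation=2))
E
```

```text
t 19.27 pos [ 481.2 -310.4  124.3] yaw 80.5 F [-0.9  1.3  3.6] T [ 0.02  0.17 -0.05] w 20.6
shift cm 47.58 1.79 -9.37 turn -13.2 dist 485
```

View pics/s9c.png

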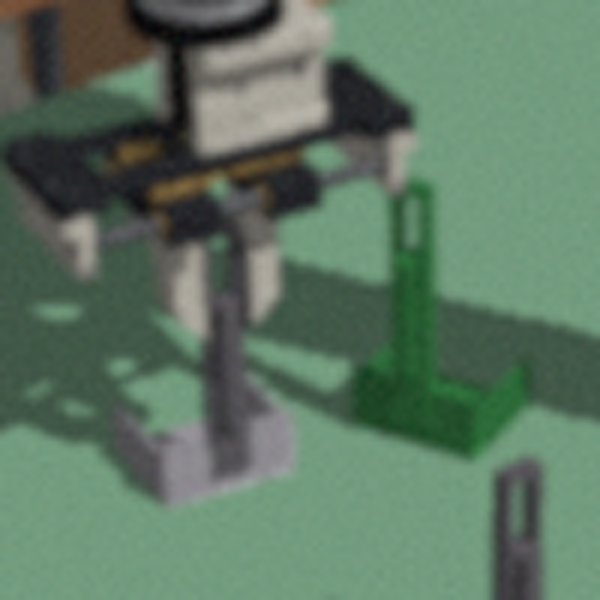

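Emit:
arm_command(commands=[0,0,-0.5,0,0,0,-2,0,0,0.3,-4,0,0.5,1.2,-6.5,0,2,2.6,-9,0,5,4.2,-10.5,0,9,5.6,-11,0,14,6.6,-11,0,19,6.9,-11,0,24,6.9,-11,0])

```text
time_s: 20.58
eef_pos: [588.9, -83.3, 234.6]
eef_rot: [3.141, -0.0, 1.406]
ft_force: [0.2, -0.8, -2.2]
gripper_width: 20.6
```

```bash
python3 go.py 576.5 160 219 93.7
```

```text
t 20.57 pos [588.9 -83.3 234.6] yaw 80.5 F [ 0.2 -0.8 -2.2] T [-0.08  0.03  0.01] w 20.6
shift cm 23.80 -5.23 1.56 turn -13.2 dist 244
```

Emit:
arm_command(commands=[4.5,-0.5,0.2,-2,9,-1.4,0.5,-4,13.5,-2.5,0.8,-7,17.5,-3.5,1.2,-10,20.5,-4.4,1.5,-12.5,22.5,-4.9,1.5,-13.2,23.5,-5.2,1.5,-13.2,23.5,-5.2,1.5,-13.2,23.5,-5.2,1.5,-13.2])

```text
time_s: 21.7
eef_pos: [576.2, 154.4, 219.0]
eef_rot: [3.141, 0.0, 1.635]
ft_force: [-0.7, 0.2, -1.4]
gripper_width: 20.7
```

```bash
python3 - <<'E'
from go import *
import cv2
to(575,186,219,93.7)
s=manip.capture("scene")[:,:,::-1];cv2.imwrite("pics/s10.png",s)
cv2.imwrite("pics/s10c.png",cv2.resize(s[190:290,295:395],None,fx=6,fy=6,interpolation=2))
E
```

```text
t 21.70 pos [576.2 154.4 219. ] yaw 93.7 F [-0.7  0.2 -1.4] T [-0.1   0.04 -0.02] w 20.7
shift cm 3.16 0.09 0.00 turn -0.0 dist 32
```

View pics/s10c.png

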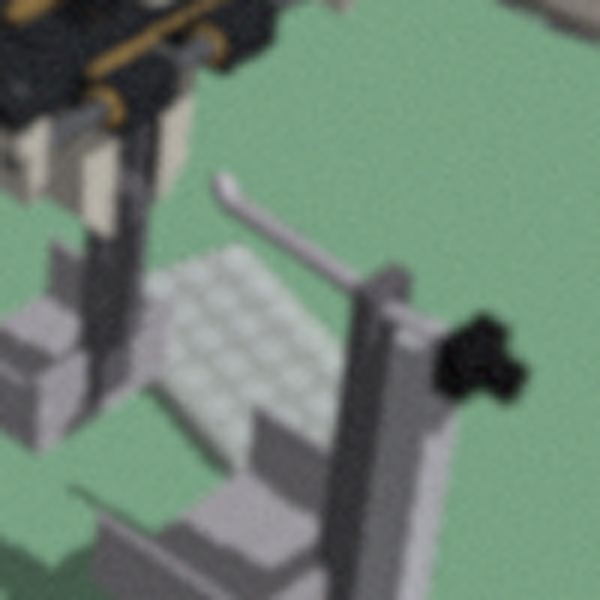

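Emit:
arm_command(commands=[0.8,0.02,0,0,1.8,0.05,0,0,2.7,0.05,0,0,3.3,0.05,0,0,3.7,0.05,0,0,4.1,0.05,0,0,4.5,0.05,0,0,4.5,0.05,0,0])

```text
time_s: 22.75
eef_pos: [573.5, 200.6, 218.9]
eef_rot: [3.142, -0.0, 1.636]
ft_force: [-0.9, 0.0, -1.0]
gripper_width: 20.5
```

Emit:
arm_command(commands=[0.3,0,0,0,0.6,0,0,0,0.9,0,0,0,0.9,0,0,0])

```text
time_s: 23.25
eef_pos: [572.8, 209.6, 218.9]
eef_rot: [3.142, -0.0, 1.636]
ft_force: [0.4, -0.3, -1.6]
gripper_width: 20.6
```

Emit:
arm_command(commands=[0.4,0,0,0,0.8,0,0,0,1.2,0,0,0,1.6,0,0,0,1.6,0,0,0])

```text
time_s: 23.88
eef_pos: [571.8, 225.6, 218.9]
eef_rot: [3.142, -0.0, 1.637]
ft_force: [-0.3, 0.1, -1.3]
gripper_width: 21.0
```

```bash
python3 - <<'E'
from go import *
import cv2
to(571.5,240,212,93.7)
s=manip.capture("scene")[:,:,::-1];cv2.imwrite("pics/s11.png",s)
cv2.imwrite("pics/s11c.png",cv2.resize(s[190:290,295:395],None,fx=6,fy=6,interpolation=2))
E
```

```text
t 23.88 pos [571.8 225.6 218.9] yaw 93.8 F [-0.3  0.1 -1.3] T [-0.1   0.    0.01] w 21.0
shift cm 1.43 0.07 0.69 turn 0.1 dist 16
```

View pics/s11c.png

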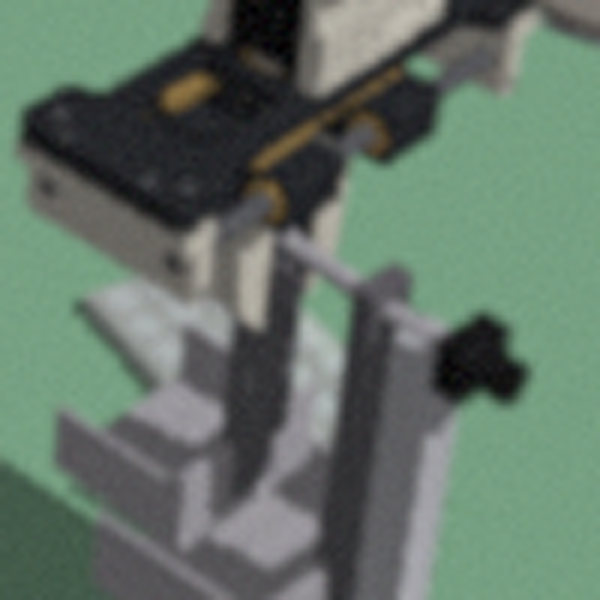

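Emit:
arm_command(commands=[0.5,0.03,0.2,0,1,0.05,0.5,0,1.5,0.05,0.8,0,2,0.05,1,0,2.5,0.05,1,0,2.7,0.05,1,0,2.7,0.05,1,0])

```text
time_s: 24.8
eef_pos: [570.6, 252.4, 209.0]
eef_rot: [3.141, -0.0, 1.636]
ft_force: [-0.2, -0.2, -1.6]
gripper_width: 20.6
```

Emit:
arm_command(commands=[0.15,0,0,0,0.3,0,0,0,0.3,0,0,0])

```text
time_s: 25.18
eef_pos: [570.4, 255.3, 209.0]
eef_rot: [3.142, -0.0, 1.636]
ft_force: [0.2, -0.2, -1.9]
gripper_width: 21.0
```

Emit:
arm_command(commands=[0.1,0,0,0,0.1,0,0,0])

```text
time_s: 25.42
eef_pos: [570.3, 256.3, 208.9]
eef_rot: [3.142, -0.0, 1.636]
ft_force: [1.0, -0.1, -3.3]
gripper_width: 20.6
```

Emit:
arm_command(commands=[0.1,0,0,0,0.1,0,0,0])

```text
time_s: 25.68
eef_pos: [570.3, 256.5, 209.0]
eef_rot: [-3.141, 0.001, 1.636]
ft_force: [-0.5, -4.2, -0.7]
gripper_width: 21.0
```

Emit:
arm_command(commands=[0.05,0,0.2,0,0.05,0,0.4,0,0.05,0,0.5,0,0.05,0,0.5,0])

```text
time_s: 26.18
eef_pos: [570.9, 256.5, 204.6]
eef_rot: [3.14, 0.002, 1.635]
ft_force: [0.8, -6.7, 2.9]
gripper_width: 20.8
```

Emit:
arm_command(commands=[-0.15,0,0,0,-0.25,0,0,0,-0.25,0,0,0])

```text
time_s: 26.55
eef_pos: [570.2, 255.6, 203.7]
eef_rot: [-3.141, -0.001, 1.636]
ft_force: [0.0, 0.8, -1.4]
gripper_width: 20.8
```

```bash
python3 - <<'E'
from go import *
import cv2
st()
s=manip.capture("scene")[:,:,::-1];cv2.imwrite("pics/s12.png",s)
cv2.imwrite("pics/s12c.png",cv2.resize(s[190:290,310:410],None,fx=6,fy=6,interpolation=2))
E
```

```text
t 26.55 pos [570.2 255.6 203.7] yaw 93.7 F [ 0.   0.8 -1.4] T [-0.1   0.02 -0.  ] w 20.8
```

View pics/s12c.png

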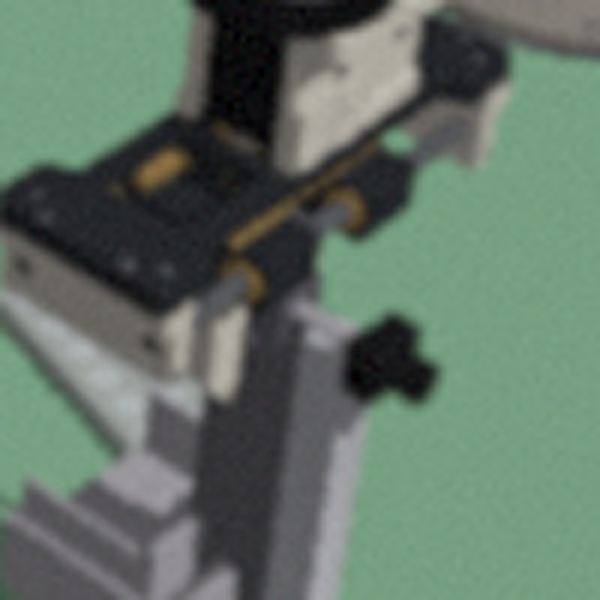

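Emit:
arm_command(commands=[0,0,0.1,0,0,0,0.1,0])

```text
time_s: 26.85
eef_pos: [570.3, 255.4, 202.7]
eef_rot: [-3.141, -0.0, 1.636]
ft_force: [-0.4, 0.5, -3.1]
gripper_width: 20.6
```

Emit:
arm_command(commands=[0,0,0.1,0,0,0,0.1,0])

```text
time_s: 27.1
eef_pos: [570.4, 255.3, 201.9]
eef_rot: [3.142, -0.0, 1.636]
ft_force: [0.0, -1.0, -1.6]
gripper_width: 21.0
```

Emit:
arm_command(commands=[0,0,0.1,0,0,0,0.1,0])

```text
time_s: 27.35
eef_pos: [570.5, 255.3, 201.2]
eef_rot: [3.141, -0.0, 1.636]
ft_force: [-1.2, -0.8, 0.7]
gripper_width: 21.0
```

```bash
python3 go.py
```

```text
t 27.35 pos [570.5 255.3 201.2] yaw 93.7 F [-1.2 -0.8  0.7] T [-0.04  0.13 -0.01] w 21.0
```

Emit:
arm_command(commands=[0.1,0,0,0,0.15,0,0,0,0.15,0,0,0])

```text
time_s: 27.72
eef_pos: [570.5, 256.4, 201.1]
eef_rot: [3.141, 0.001, 1.636]
ft_force: [0.1, -3.0, -0.3]
gripper_width: 21.3
```

Emit:
arm_command(commands=[0.05,0,0,0,0.1,0,0,0,0.1,0,0,0])

```text
time_s: 28.1
eef_pos: [570.5, 256.5, 201.2]
eef_rot: [3.141, 0.002, 1.636]
ft_force: [-1.0, -6.6, 2.4]
gripper_width: 20.6
```

Emit:
arm_command(commands=[-0.1,0,-0.03,0,-0.12,0,-0.04,0,-0.12,0,-0.04,0])

```text
time_s: 28.48
eef_pos: [570.4, 256.4, 201.2]
eef_rot: [3.141, 0.0, 1.636]
ft_force: [1.5, -3.6, -0.6]
gripper_width: 20.9
```

Home and carried; release and retreat up.

Emit:
arm_command(commands=[0,0,0,0,0,0,0,0,0,0,0,0,0,0,0,0], jaw=3.6)

```text
time_s: 28.98
eef_pos: [570.2, 256.8, 201.4]
eef_rot: [3.142, -0.0, 1.636]
ft_force: [0.3, -0.1, -0.6]
gripper_width: 36.2
```

Emit:
arm_command(commands=[0,0,-0.3,0,0,0,-1.2,0,0,0,-3,0,0,0,-5,0,-0.5,0,-7,0,-3,0,-8.5,0,-7,0,-9,0])

```text
time_s: 29.85
eef_pos: [575.2, 187.0, 293.3]
eef_rot: [3.138, -0.001, 1.638]
ft_force: [0.3, -1.3, -0.1]
gripper_width: 36.0
```

```bash
python3 - <<'E'
from go import *
import cv2
s=manip.capture("scene")[:,:,::-1];cv2.imwrite("pics/s13.png",s)
t=manip.capture("top")[:,:,::-1];cv2.imwrite("pics/t13.png",t)
a=cv2.resize(s[195:295,310:410],None,fx=4,fy=4,interpolation=2);b=cv2.resize(t[150:250,100:200],None,fx=4,fy=4,interpolation=2)
cv2.imwrite("pics/s13c.png",np.hstack([a,b]))
to(491.5,-70,200,90.5)
E
```

```text
t 29.95 pos [575.7 183.6 293.1] yaw 93.6 F [-0.1  0.3  0.6] T [-0.04  0.03  0.03] w 35.8
shift cm -24.79 -9.97 9.31 turn 3.1 dist 283
```

View pics/s13c.png

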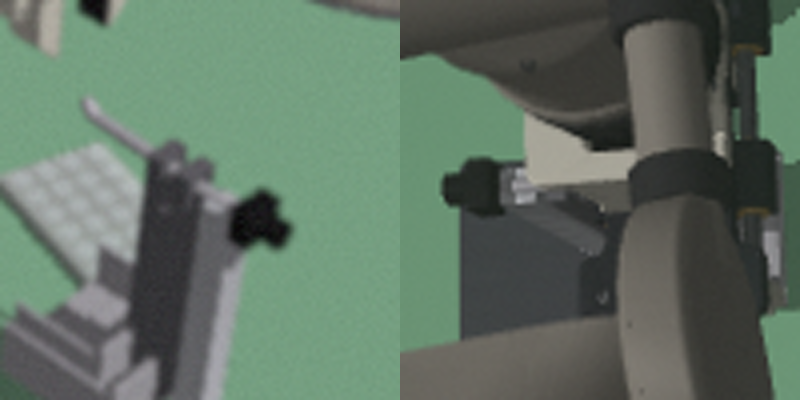

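Emit:
arm_command(commands=[-1.5,-0.6,0,0.5,-5,-2,0.5,1,-9.5,-3.8,2,2,-14,-5.6,4.5,3,-18.5,-7.4,7,3.1,-22.2,-8.9,9.3,3.1,-24.2,-9.7,10.5,3.1,-24.5,-9.9,11,3.1,-24.5,-9.9,11,3.1])

```text
time_s: 31.08
eef_pos: [492.1, -63.7, 181.4]
eef_rot: [3.142, -0.0, 1.582]
ft_force: [1.1, -0.2, 0.0]
gripper_width: 35.9
```

```bash
python3 - <<'E'
from go import *
import cv2
to(491.5,-70,109.5,90.5)
from model import *
s=manip.capture("scene")[:,:,::-1].copy();cv2.imwrite("pics/s14.png",s)
draw("scene",s,[(scoop("S",2),(491.5,-70,np.radians(90.5)),(0,0,255))],(235,160,80,80),8,"pics/s14c.png")
E
```

```text
t 31.07 pos [492.1 -63.7 181.4] yaw 90.6 F [ 1.1 -0.2  0. ] T [-0.11  0.06  0.03] w 35.9
shift cm -0.63 -0.07 7.19 turn 0.1 dist 72
```

View pics/s14c.png

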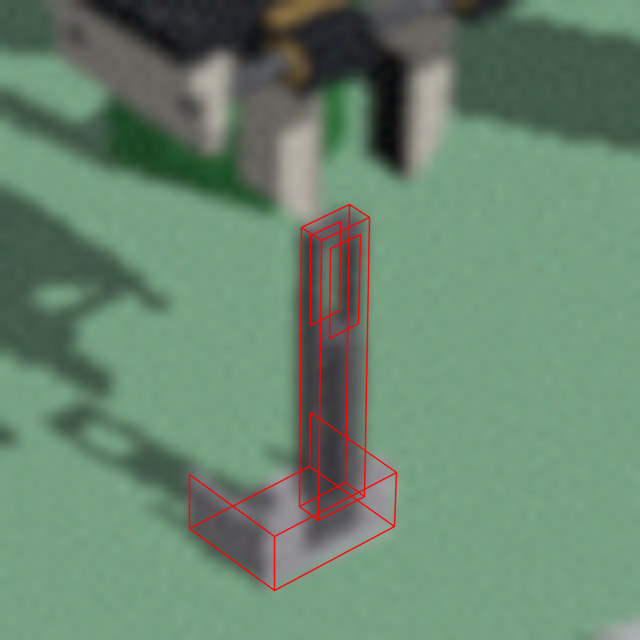

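Emit:
arm_command(commands=[-0.4,0,0.3,0,-0.6,0,1.5,0,-0.6,0,3.2,0,-0.6,0,4.9,0,-0.6,0,6.3,0,-0.6,0,7.1,0,-0.6,0,7.2,0,-0.6,0,7.2,0])

```text
time_s: 32.12
eef_pos: [492.4, -70.3, 109.6]
eef_rot: [3.141, 0.0, 1.582]
ft_force: [-1.0, 0.1, -0.7]
gripper_width: 35.9
```

Emit:
arm_command(commands=[0,0,0,0,0,0,0,0,0,0,0,0,0,0,0,0,0,0,0,0], jaw=1.5)

```text
time_s: 32.75
eef_pos: [492.3, -70.3, 109.6]
eef_rot: [3.141, 0.0, 1.582]
ft_force: [-0.2, 0.5, 5.5]
gripper_width: 21.2
```

```bash
python3 - <<'E'
from go import *
import cv2
to(576.5,156,219,93.7)
s=manip.capture("scene")[:,:,::-1];cv2.imwrite("pics/s15.png",s)
cv2.imwrite("pics/s15c.png",cv2.resize(s[160:240,235:315],None,fx=6,fy=6,interpolation=2))
E
```

```text
t 32.75 pos [492.3 -70.3 109.6] yaw 90.6 F [-0.2  0.5  5.5] T [-0.06  0.22 -0.04] w 21.2
shift cm 22.53 8.67 -10.94 turn -3.1 dist 265
```

View pics/s15c.png

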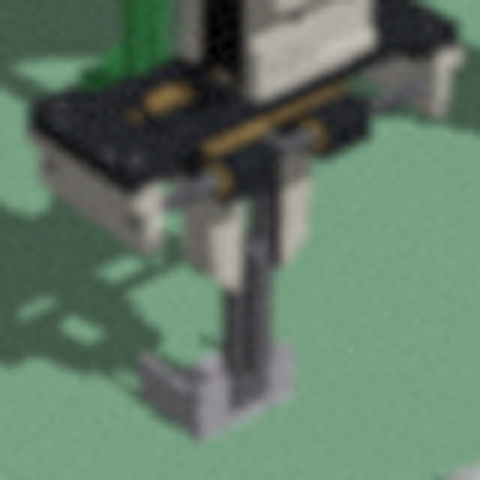

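Emit:
arm_command(commands=[0,0,-0.5,0,0,0,-2,0,0,0,-4.5,0,1,0.4,-7,0,3.5,1.4,-9.3,-1,7.5,2.9,-10.7,-2,12,4.6,-10.9,-3.1,16.5,6.4,-10.9,-3.1,20,7.7,-10.9,-3.1,22,8.5,-10.9,-3.1])

```text
time_s: 34.05
eef_pos: [574.8, 152.7, 219.0]
eef_rot: [3.141, -0.0, 1.638]
ft_force: [0.2, 0.0, -0.7]
gripper_width: 21.0
```

Emit:
arm_command(commands=[0.5,0.2,0,0,0.5,0.2,0,0,0.5,0.2,0,0])

```text
time_s: 34.42
eef_pos: [576.1, 154.8, 218.5]
eef_rot: [-3.141, 0.0, 1.635]
ft_force: [-0.8, 0.4, -0.7]
gripper_width: 21.0
```

```bash
python3 - <<'E'
from go import *
import cv2
to(574.5,187.3,219,93.7)
s=manip.capture("scene")[:,:,::-1];cv2.imwrite("pics/s16.png",s)
cv2.imwrite("pics/s16c.png",cv2.resize(s[190:290,295:395],None,fx=6,fy=6,interpolation=2))
E
```

```text
t 34.42 pos [576.1 154.8 218.5] yaw 93.7 F [-0.8  0.4 -0.7] T [-0.1   0.03 -0.  ] w 21.0
shift cm 3.25 0.05 -0.05 turn -0.0 dist 33
```

View pics/s16c.png

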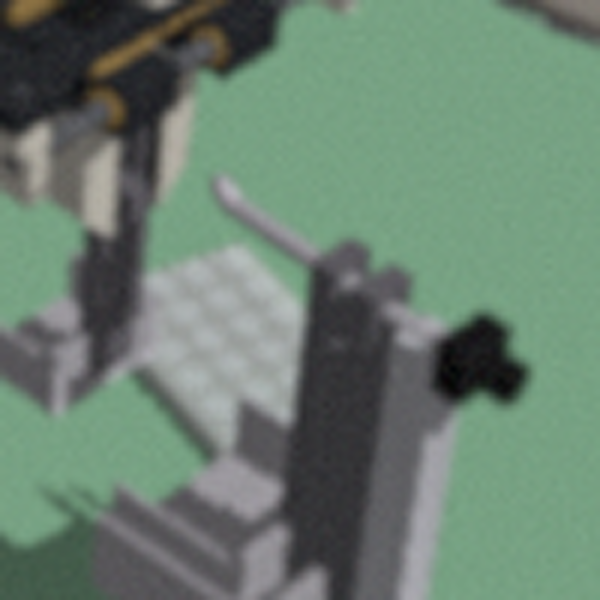

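Emit:
arm_command(commands=[0.8,0.02,0,0,1.8,0.05,0,0,2.7,0.05,0,0,3.3,0.05,0,0,3.7,0.05,0,0,4.1,0.05,0,0,4.5,0.05,0,0,4.5,0.05,0,0])

```text
time_s: 35.48
eef_pos: [573.9, 201.0, 218.3]
eef_rot: [3.142, -0.0, 1.636]
ft_force: [0.2, -0.6, -1.5]
gripper_width: 21.3
```

Emit:
arm_command(commands=[0.3,0,0,0,0.6,0,0,0,0.9,0,0,0,0.9,0,0,0])

```text
time_s: 35.98
eef_pos: [573.3, 210.0, 218.3]
eef_rot: [3.142, -0.0, 1.636]
ft_force: [0.0, 0.1, -1.5]
gripper_width: 21.3
```

Emit:
arm_command(commands=[0.4,0,0,0,0.8,0,0,0,1.2,0,0,0,1.6,0,0,0,1.6,0,0,0])

```text
time_s: 36.6
eef_pos: [572.2, 226.1, 218.3]
eef_rot: [3.142, -0.0, 1.637]
ft_force: [-1.0, 0.8, -1.0]
gripper_width: 21.0
```

```bash
python3 - <<'E'
from go import *
import cv2
to(571.6,233,210,93.7)
s=manip.capture("scene")[:,:,::-1];cv2.imwrite("pics/s17.png",s)
cv2.imwrite("pics/s17c.png",cv2.resize(s[190:290,295:395],None,fx=6,fy=6,interpolation=2))
E
```

```text
t 36.60 pos [572.2 226.1 218.3] yaw 93.8 F [-1.   0.8 -1. ] T [-0.11  0.03 -0.02] w 21.0
shift cm 0.69 -0.01 0.83 turn 0.1 dist 11
```

View pics/s17c.png

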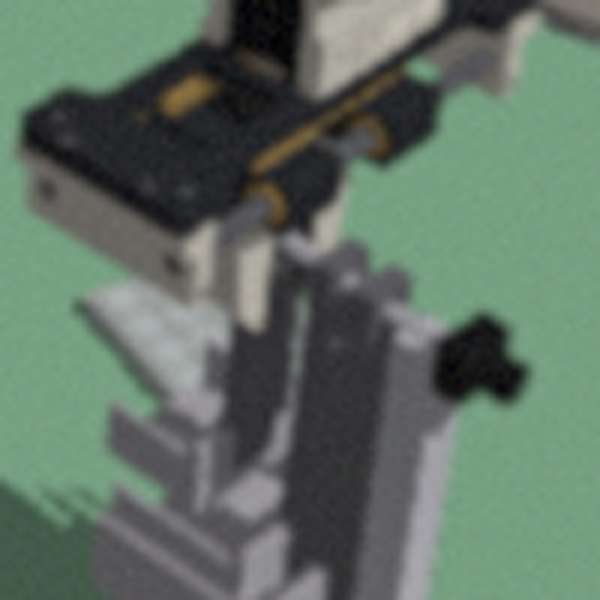

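Threaded. Lower to about 208 and advance to y≈235, then slowly.

Emit:
arm_command(commands=[0.3,0,0.3,0,0.5,0,0.6,0,0.7,0,0.9,0,0.9,0,1,0,0.9,0,1,0])

```text
time_s: 37.28
eef_pos: [571.6, 234.9, 208.2]
eef_rot: [-3.141, -0.0, 1.636]
ft_force: [0.3, -0.5, -1.0]
gripper_width: 20.9
```

Emit:
arm_command(commands=[0.1,0,0,0,0.1,0,0,0])

```text
time_s: 37.52
eef_pos: [571.7, 235.7, 208.5]
eef_rot: [3.141, -0.0, 1.636]
ft_force: [0.4, -0.1, -1.6]
gripper_width: 20.8
```

Emit:
arm_command(commands=[0.1,0,0,0,0.1,0,0,0])

```text
time_s: 37.78
eef_pos: [571.6, 236.7, 208.4]
eef_rot: [3.141, -0.0, 1.636]
ft_force: [0.7, 0.0, -0.8]
gripper_width: 20.9
```

Emit:
arm_command(commands=[0,0,0.15,0,0,0,0.3,0,0,0,0.35,0,0,0,0.35,0])

```text
time_s: 38.28
eef_pos: [571.5, 236.7, 204.7]
eef_rot: [-3.142, -0.0, 1.636]
ft_force: [1.0, -0.7, -2.6]
gripper_width: 21.0
```

Emit:
arm_command(commands=[0.05,0,0.1,0,0.05,0,0.1,0])

```text
time_s: 38.52
eef_pos: [571.5, 237.2, 203.8]
eef_rot: [-3.141, -0.0, 1.636]
ft_force: [0.1, 0.8, -1.5]
gripper_width: 21.1
```

Emit:
arm_command(commands=[0,0,0.1,0,0,0,0.1,0])

```text
time_s: 38.78
eef_pos: [571.6, 237.2, 202.9]
eef_rot: [3.141, -0.0, 1.636]
ft_force: [1.1, 0.7, -0.7]
gripper_width: 20.9
```

Emit:
arm_command(commands=[0,0,0.1,0,0,0,0.1,0])

```text
time_s: 39.02
eef_pos: [571.7, 237.2, 202.2]
eef_rot: [3.141, -0.0, 1.636]
ft_force: [-0.3, 0.0, 1.6]
gripper_width: 21.0
```

Emit:
arm_command(commands=[0.1,0,0,0,0.1,0,0,0])

```text
time_s: 39.28
eef_pos: [571.7, 238.1, 202.1]
eef_rot: [3.141, 0.0, 1.636]
ft_force: [-0.8, -0.6, 1.9]
gripper_width: 21.0
```

Emit:
arm_command(commands=[0.1,0,-0.03,0,0.1,0,-0.03,0])

```text
time_s: 39.52
eef_pos: [571.5, 239.0, 202.1]
eef_rot: [3.141, 0.0, 1.636]
ft_force: [0.2, -2.7, 2.6]
gripper_width: 20.8
```

Emit:
arm_command(commands=[0.1,0,0,0,0.1,0,0,0])

```text
time_s: 39.78
eef_pos: [571.5, 239.1, 202.2]
eef_rot: [-3.141, 0.002, 1.636]
ft_force: [1.0, -5.5, 2.9]
gripper_width: 20.6
```

Emit:
arm_command(commands=[-0.08,0,-0.05,0,-0.1,0,-0.06,0,-0.1,0,-0.06,0])

```text
time_s: 40.15
eef_pos: [571.4, 239.1, 202.4]
eef_rot: [-3.141, 0.0, 1.636]
ft_force: [0.9, -2.2, -1.5]
gripper_width: 21.1
```

```bash
python3 - <<'E'
from go import *
import cv2
st()
s=manip.capture("scene")[:,:,::-1];cv2.imwrite("pics/s18.png",s)
cv2.imwrite("pics/s18c.png",cv2.resize(s[190:290,295:395],None,fx=6,fy=6,interpolation=2))
st()
E
```

```text
t 40.15 pos [571.4 239.1 202.4] yaw 93.7 F [ 0.9 -2.2 -1.5] T [-0.68 -0.17 -0.01] w 21.1
t 40.20 pos [571.4 239.1 202.4] yaw 93.7 F [ 1.7 -3.1 -0.9] T [-0.71 -0.14 -0.04] w 20.9
```

View pics/s18c.png

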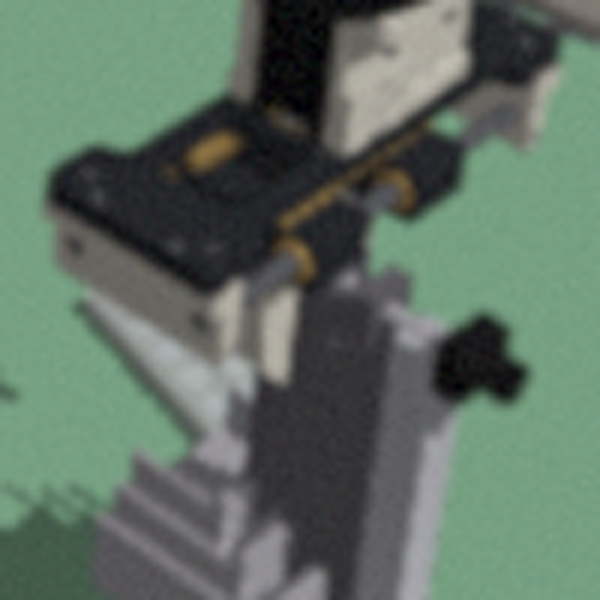

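Emit:
arm_command(commands=[0,0,0.04,0,0,0,0.04,0])

```text
time_s: 40.45
eef_pos: [571.4, 239.1, 202.4]
eef_rot: [3.141, 0.0, 1.636]
ft_force: [1.6, -4.3, 0.4]
gripper_width: 21.2
```

```bash
python3 go.py
```

```text
t 40.45 pos [571.4 239.1 202.4] yaw 93.7 F [ 1.6 -4.3  0.4] T [-0.8  -0.1  -0.03] w 21.2
```

Emit:
arm_command(commands=[-0.06,0,0,0,-0.06,0,0,0])

```text
time_s: 40.7
eef_pos: [571.4, 239.0, 202.4]
eef_rot: [3.141, -0.001, 1.636]
ft_force: [1.1, -1.3, -0.9]
gripper_width: 20.7
```

Emit:
arm_command(commands=[0,0,0,0,0,0,0,0,0,0,0,0,0,0,0,0], jaw=3.6)

```text
time_s: 41.2
eef_pos: [571.4, 238.7, 202.3]
eef_rot: [-3.142, -0.0, 1.636]
ft_force: [0.1, -0.3, -0.9]
gripper_width: 36.0
```

Emit:
arm_command(commands=[0,0,-0.3,0,0,0,-1.2,0,0,0,-3,0,0,0,-5,0,0,0,-7,0,-2,0,-9,0,-6,0,-10,0,-11,0,-10,0,-15,0,-10,0,-16,0,-10,0])

```text
time_s: 42.45
eef_pos: [582.1, 76.6, 303.1]
eef_rot: [3.141, 0.0, 1.633]
ft_force: [-0.1, -0.2, 0.3]
gripper_width: 36.1
```

```bash
python3 - <<'E'
from go import *
import cv2
st()
s=manip.capture("scene")[:,:,::-1];cv2.imwrite("pics/s19.png",s)
t=manip.capture("top")[:,:,::-1];cv2.imwrite("pics/t19.png",t)
cv2.imwrite("pics/s19c.png",cv2.resize(s[195:305,300:410],None,fx=5,fy=5,interpolation=2))
cv2.imwrite("pics/t19c.png",cv2.resize(t[150:250,100:200],None,fx=5,fy=5,interpolation=2))
E
```

```text
t 42.45 pos [582.1  76.6 303.1] yaw 93.6 F [-0.1 -0.2  0.3] T [-0.06  0.04  0.02] w 36.1
```

View pics/s19c.png

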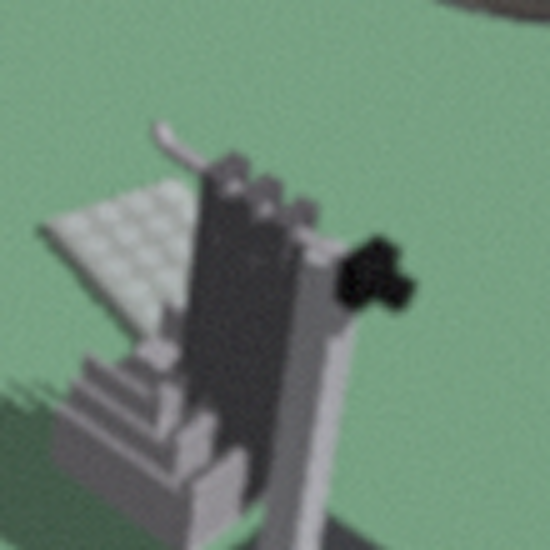

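View pics/t19c.png

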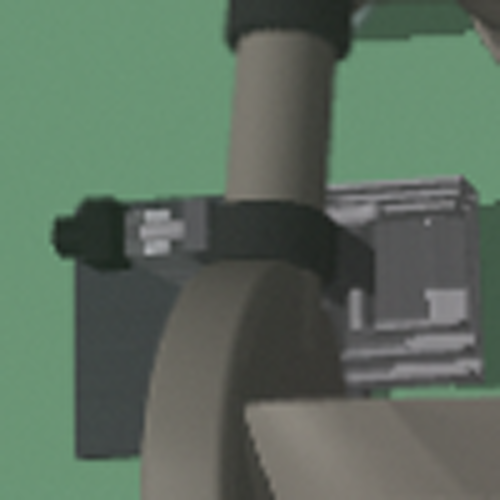

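Emit:
arm_command(commands=[-2,0,0,0,-7,0,0,0,-12,0,0,0,-17,0,0,0,-20,0,0,0,-20,0,0,0,-20,0,0,0])

```text
time_s: 43.42
eef_pos: [594.9, -119.9, 302.3]
eef_rot: [-3.141, -0.001, 1.637]
ft_force: [-0.8, -0.3, -0.2]
gripper_width: 35.8
```

```bash
python3 - <<'E'
from go import *
from stand import *
st()
s=manip.capture("scene")[:,:,::-1].copy();cv2.imwrite("pics/s20.png",s)
t=manip.capture("top")[:,:,::-1].copy();cv2.imwrite("pics/t20.png",t)
y=np.radians(93.7);sets=[];P=(569,290.,y)
for k,d,z in(("L",13,61.3),("M",31,77.6),("S",49,94)):
    E=[(a+[-d,0,z],b+[-d,0,z]) for a,b in scoop(k,2)]; sets.append((E,P,{"L":(0,0,255),"M":(0,255,255),"S":(255,0,0)}[k]))
a=draw("scene",s,sets,(300,200,90,130),5,"/tmp/a.png");b=draw("top",t,sets,(120,165,110,80),5,"/tmp/b.png")
a=draw("scene",s,sets,(300,205,90,115),6,"pics/s20o.png");b=draw("top",t,sets,(120,165,90,70),8,"pics/t20o.png")
E
```

```text
t 43.42 pos [ 594.9 -119.9  302.3] yaw 93.8 F [-0.8 -0.3 -0.2] T [-0.07  0.04  0.05] w 35.8
```

View pics/s20o.png

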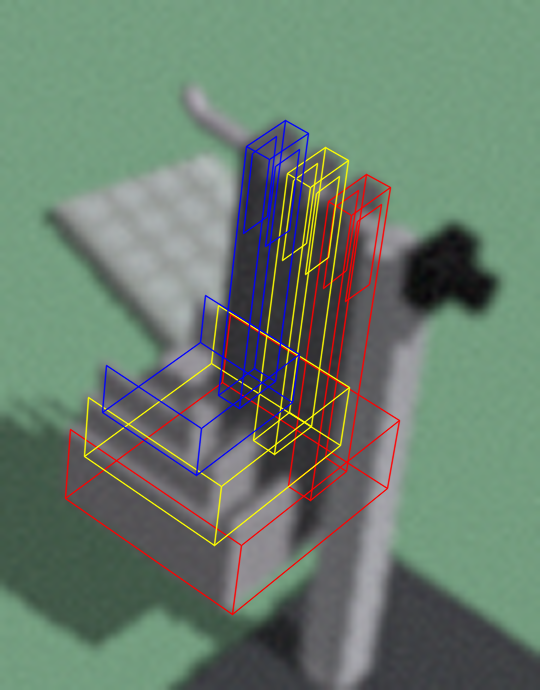

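View pics/t20o.png

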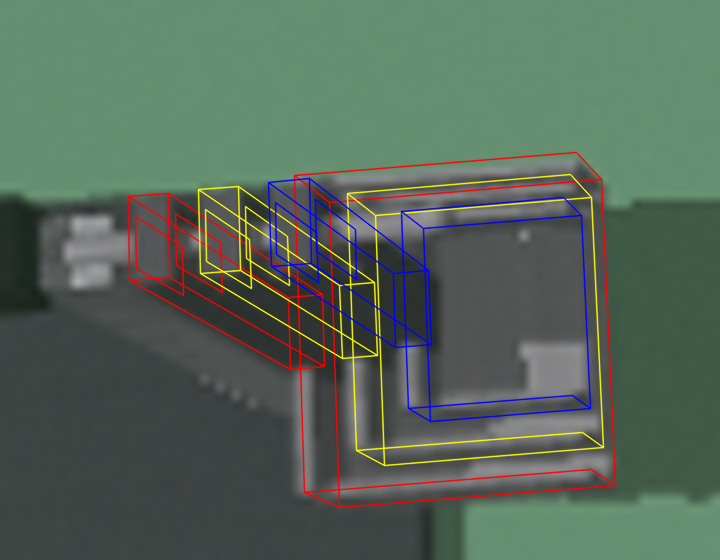

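View pics/s20.png

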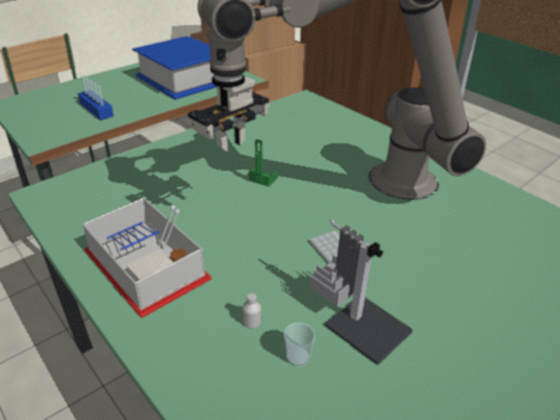

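```bash
python3 -c "
from rig import manip
print(manip.sign_off())"
```

```text
the job is handed in; nothing more can be done
None
```

All three scoops hang nested on the hook with their open fronts pointing the way the hook points. I handed the job in at about 43.5 s on the robot's clock.

- **Order and lowering:** I hung the large scoop against the post first, then the middle one, then the small one. Each was lowered in 1 mm steps at the end until the wrist force showed the hook carrying it. I pushed each one home until the push met firm resistance, then let go.
- **Forces:** the largest load I estimate on the hook was about 6 N. The hardest push was about 10 N, the large scoop against the post. Both come from readings between short moves, so brief peaks in between were not seen.
- **Hook height:** felt at about 221 mm at the root, roughly 6 mm above nominal, which agrees with the pictures.
- **Last pictures:** taken with the arm well clear, they show the three handles evenly spaced and upright, the fronts lined up, and nothing moving. The green scoop, well plate, bottle, beaker and kit box look where they were.
- **Disagreements:**
  - The drawn models sit about 1 pixel off the picture, within the stated camera accuracy.
  - The middle and small scoops made contact within about 1.5 mm of where I predicted, which I put down to slightly different grip positions on the handles.
  - While lowering the middle scoop against the large handle, friction gave a false contact reading, so I backed off and lowered it again clear of the handle.
- **Grip:** I gripped each handle about 4 mm above the named point, to keep the gripper body clear of the post clamp.

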